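Check the lid stay of the drying chamber

ROBOT

A 6-joint arm with a two-finger parallel gripper is mounted at the origin on a cart in front of the work surface, level with it; the furniture and walls round the work are solid. World frame = base frame: x ahead of the robot, y to its left, z up, the work surface at z = 0. Lengths are in m, angles in rad, forces in N, time in s.
With the tool pointing down it reaches from about 0.35 to 0.85 m from the base axis. Payload 8.1 kg.
Tool frame: the origin (TCP) lies midway between the tips of the shut fingers; the grasp point (between the pads) lies 19 mm behind it; z points along the fingers, y is the direction in which the jaws open and shut (so a half turn about z gives the same grasp; the last joint's range is limited). The gripper opens to 93 mm and grips with 3 to 60 N. Pads are 15 mm wide; open, the fingers measure 128 mm over their backs; the gripper's body (75 mm by 188 mm) begins 65 mm behind the grasp point.
Start: joints at [-1.42, 0.13, 1.488, -0, 1.523, -0.085], TCP at [0.14, -0.583, 0.219] pointing down, gripper open.
Joint ranges: [-2.96, 2.96], [-0.89, 2.26], [0.02, 2.5], [-1.34, 4.48], [0, 2.73], [-2.66, 2.66]. Speed limits (rad/s): [2.39, 2.39, 2.79, 3.14, 3.14, 3.14].

INTERFACE

Orientations are given as a unit quaternion [w, x, y, z].
In Python, from workcell import r, imaging gives the robot as it stands.
- The arm moves only by the tool send_rows, never from a script. Its argument "steps" is text: rows parted by semicolons, each of 7 numbers parted by spaces: the turn, a rotation vector about the world's x, y, z in degrees, then the shift along the world's x, y, z in cm, then the opening, from 0 (shut) to 1 (fully open). A call has 1 to 12 rows; each row is the pose to reach, as a shift and turn from the pose commanded when the call began; what a row does not reach only later rows make up. A row lasts 1/12 s, in which the tool goes at most 41.7 mm and 7.16 degrees, less where a joint would pass 70% of its speed; a pose out of reach is approached as far as the arm can. A call with a gripper value outside its range is refused whole. The fingers move at their own pace and stop on an object; "newtons" is the grip in N (left out, the last holds). Time passes only in rows, so rows that repeat a pose let the fingers close. It gives the time, the measured TCP pose, the force and the opening at its end, in the units of the state.
- r.sense(): the state, without advancing time (a new reading comes with each control period).
- imaging.grab_frame(name): name is "side" or "top"; returns a dict with "img" (384x512x3 uint8, blue, green, red), "range_z" (384x512 float32, m along the optical axis (not along the pixel's ray), 0 where there is no reading), "camera_matrix" (3x3 intrinsics, pixels), "k1" (the pictures are not rectified: a ray, as slopes to the right and down, at radius r is drawn at 1 + k1 r^2 times it, then the intrinsics apply), "R" (3x3) and "t" (3): a world point X has camera coordinates R X + t. Camera axes: x right, y down, z forward; pixel columns grow to the right and rows downward; lengths in m; the calibration is good to about 2 mm. A picture is of the moment at which its call begins.
- r.close_job(): hands the job in, once; it reports no verdict.
The state is a dict: "time": time; "q": joint angles; "dq": joint speeds; "joint_torque": joint torques, N m; "ee_pos": TCP position; "orientation": TCP orientation; "force": force on the tool from outside, world axes, zero at the start; "wrist_torque": the same for the moment, N m; "opening": opening from 0.0 (shut) to 1.0 (fully open).
Only numpy, scipy, OpenCV 4.12 (cv2) and the standard library are available. Lean on these libraries where they do the work, as an engineer would, in place of code of your own. Each camera call takes 0.05 s, during which the arm holds its last target.

TASK

The folding stay on the drying chamber's lid has just been refitted: check that it locks and lets go. Raise the lid by its bar handle until the stay pulls out straight, let it back down a little so that the knee sits firmly over centre on its lock, and leave the lid standing for a moment with the hand off; then ease the lid up again by its handle to take the load off the stay, and let go. Gently press the knee knob down until the knee folds, and close the lid fully and gently; do not force the loaded knee or strain the stay, and leave the things around undisturbed.

Things in the scene. Friction and masses are not known exactly. Their poses are not given: they have to be found in the camera images.
- chamber: grey bench drying chamber, fixed, 256 deep (x) x 200 wide (y) x 127 mm high. Origin: centre of its underside; x from its front to its hinge side (away from the robot), y to its left. Low front deck: top at z = 70 mm, x = -130 to -51 mm, 46 mm below the shut lid's handle. A specimen mount stands on the deck's left end; the folding stay is on the right (-y) side.
- lid_hinge (a point): middle of the lid's hinge line, at [100, 0, 105] mm in the chamber's frame; the line runs along the chamber's y
- lid (a joint): lid angle, rad: 0 shut (start), grows as the front edge rises; its upper stop, with the stay straight, is between 1.03 and 1.26 as the stay happens to be fitted (feel for it); resting on the lock it is 0.12 to 0.16 lower. Plate 158x196x22 mm, 0.9 kg, friction hinge (0.6 N m): stays where left above 0.7 rad; draw or press it down until shut.
- handle (a point): middle of the lid's handle, a round steel bar 12 mm thick, 100 mm long, along the chamber's y, 51 mm in front of the lid's front edge on a post at each end; 200 mm from the hinge line, 11 mm above the lid's hinge plane. Free space before, behind and 46 mm below it; pinched from above it can turn between the fingers. Lifting takes about 7 N shut, 5 N at the lock.
- knee (a joint): knee angle of the stay, rad: 0 folded (lid shut), 2.333 straight, 3.206 locked over centre on its stop. A weak spring draws it to the lock side: lid raised until the stay is straight, then pressed down 25 to 32 mm at the handle (about 2 N) until it stops, locks. Folds by pressing the knob down: 1 to 2 N with the lid up at its stop, over 15 N when loaded; below 2.1 it stays folded.
- knee_knob (a point): middle of the black cylindrical knob at the knee, 17 mm thick, 40 mm long along the chamber's y, standing out to the right of the stay. The knee swings at 65 mm radius about the stay's lower pivot (brace origin): below it with the lid shut, 37 mm above it and 53 mm behind it with the stay straight. Press it from above to fold: moving 26 mm down and 12 mm back (+x) from there takes it to about 1.8.
- brace: the stay: flat steel lower link 65 mm with the knob, and the upper link of 110 mm that it carries. Press it with less than 8 N. Origin: its lower pivot, on the chamber's right side 117 mm from its middle plane, 105 mm up, 178 to 202 mm in front of the hinge line as fitted.
- anchor (a joint): give of the sprung block that holds the stay's lower pivot, m: + stay pulled, - pushed, 12 N per mm; about 0 at rest. Beyond 2.5 mm either way the stay is strained (about 20 N at the handle).
- deck_puck: black round specimen mount 30 mm wide, 16 high, on the left end of the chamber's deck; bystander, loose. Origin: centre of its underside.
- puck_a: black round specimen mount 30 mm wide, 15 high; bystander, loose. Origin: centre of its underside.
- puck_b: black round specimen mount 25 mm wide, 14 high; bystander, loose. Origin: centre of its underside.
- dish: clear glass dish 88 mm wide, 15 high; bystander, loose. Origin: centre of its underside.
- slides: slide box 30x82x36 mm; bystander, loose. Origin: centre of its underside.
- can: lens can 38 mm wide, 54 high; bystander, loose. Origin: centre of its underside.
- coupon: iron block 18x45x16 mm; bystander, loose. Origin: centre of its underside.
- pen: ball pen 145 mm long, lying; bystander, loose. Origin: centre of its underside.

How it is judged:
On the way, in this order (a step that is already met when the one before it is completed fails the run):
1. the stay is locked over centre and the lid stands on it with the hand off (value of joint knee above 3.1 rad and value of joint lid above 0.8 rad and contact force between anything else and brace below 0.1 N and contact force between each of the fingers, the arm and chamber below 0.1 N), for 0.4 s.
2. the lid has been eased up off the lock by its handle, the stay untouched and not yet folded (value of joint lid above 0.9 rad and value of joint knee between 2.2 and 2.75 rad and contact force between anything else and brace below 0.2 N), for 0.1 s.
3. the knee has been folded (value of joint knee below 2.1 rad and value of joint lid above 0.6 rad), for 0.1 s.
At the end, for the whole second after the job is handed in: after the check (locked, hand off, 0.4 s; eased up till the knee is below 2.75 rad; knee folded below 2.1 rad with the lid still up) the lid is shut (below 0.025 rad) and at rest, the stay folded (knee below 0.3 rad), the robot clear of the chamber (value of joint lid below 0.025 rad and velocity of joint lid above -0.02 rad/s and value of joint knee below 0.3 rad and contact force between anything else and brace below 0.1 N and contact force between each of the fingers, the arm and chamber below 0.1 N); the robot touches nothing.
It fails at once if the stay is pressed with more than 8 N (contact force between anything else and brace above 8 N).
It fails at once if the stay is strained: its sprung anchor gives by more than 2.5 mm (value of joint anchor above 0.0025 m or value of joint anchor below -0.0025 m).
It fails at once if the lid is slammed: it closes faster than 2 rad/s (velocity of joint lid below -2 rad/s).
It fails at once if a bystander is moved by more than 20 mm (distance of any of deck_puck, puck_a, puck_b, dish, slides, can, coupon, pen from where it was at the start of the episode above 0.02 m).
It also fails if it takes over 72 s, if anything falls off the work surface, if the arm or the gripper's body presses on something with over 40 N, if the wrist force passes 120 N, or if a joint passes its speed limit or range.

## Working session

There is one attempt and no reset: what is moved stays moved. The work goes in short steps, Python scripts to look and compute and a tool call to move; the robot and the scene stay as the last step left them, time stands still between calls to the robot, and variables do not carry over. Pictures are saved under pics/ and viewed, and the job is handed in when it is done.

Besides the shell and the picture viewer there is one more tool, called after "Call:" as name(argument=value, ...) on one line, values as JSON. send_rows: Moves the arm, as the interface text tells. Its arguments: {"type":"object","properties":{"steps":{"type":"string"},"newtons":{"type":"number"}},"required":["steps"]}

```bash
mkdir -p pics; ls; python3 - <<'E'
from workcell import r, imaging
import cv2, numpy as np
print(r.sense())
for n in ("side","top"):
    f=imaging.grab_frame(n); cv2.imwrite(f"pics/{n}0.png",f["img"])
    print(n,f["camera_matrix"].tolist(),f["k1"],f["R"].tolist(),f["t"].tolist())
    np.savez(f"{n}0.npz",**f)
E
```

```text
pics
{'time': 0.0, 'q': array([-1.42044041e+00,  1.31144086e-01,  1.48927936e+00, -2.75768258e-05,
        1.52300421e+00, -8.53873030e-02]), 'dq': array([ 0.00142081,  0.00055477,  0.00107258, -0.00016371, -0.00142499,
       -0.00159739]), 'joint_torque': array([ 1.79442675e-03, -5.59847403e+01, -4.91749191e+01,  7.70273223e-02,
        3.60258424e-02, -1.36562662e-04]), 'ee_pos': array([ 0.14007222, -0.58283108,  0.21759761]), 'orientation': array([-9.16571691e-04,  9.93060684e-01,  1.17599472e-01, -4.35640030e-05]), 'force': array([ 0.26948892, -0.39948973,  0.25588562]), 'wrist_torque': array([-0.05439548, -0.01730946, -0.01466552]), 'opening': 1.0001408413692288}
side [[448.0151452179077, 0.0, 264.1974063010735], [0.0, 448.0151452179077, 186.23396454772654], [0.0, 0.0, 1.0]] -0.1608071255738011 [[0.9993136533588453, -0.0307491812618838, -0.020656961594608794], [-0.035249233685764166, -0.6178846325497733, -0.7854782443730686], [0.0113891937890141, 0.7856672760848293, -0.6185444345835478]] [-0.5525159549456747, 0.04123684412375428, 1.5492376840250714]
top [[443.0660564520914, 0.0, 252.2797408261522], [0.0, 443.0660564520914, 200.45543540629757], [0.0, 0.0, 1.0]] 0.021354874231221357 [[-0.007418202069942866, -0.999972106515819, -0.0008697518984094799], [-0.9752904564886219, 0.007427151495206809, -0.22080163700227112], [0.22080193785441507, -0.0007896904346254058, -0.9753183483502974]] [-0.07597831962699675, 0.5869361095733314, 1.208058950229375]
```

View pics/side0.png

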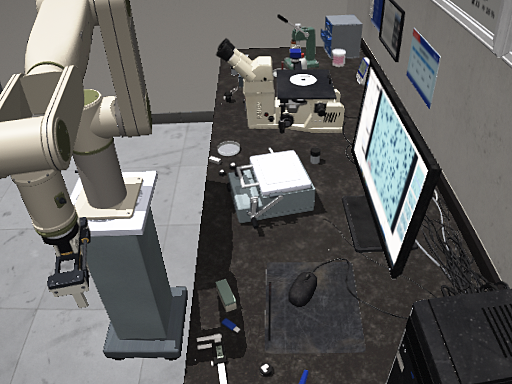

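View pics/top0.png

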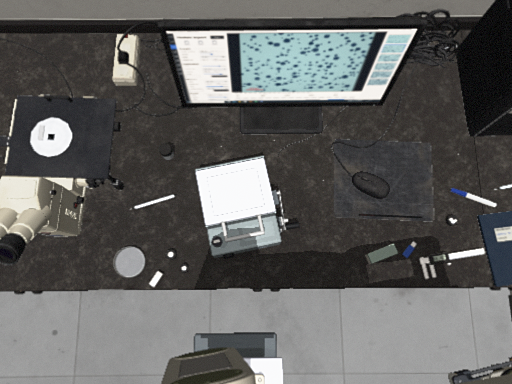

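The side view shows the chamber near pixel (272,185), with its white lid. The top view shows it near (240,205), rotated slightly, with the handle bar near (240,228) and the black knob at (291,224). I'll zoom in.

```bash
cat > h.py <<'E'
import numpy as np, cv2
def load(n): 
    return dict(np.load(n,allow_pickle=True))
def ray(f,u,v):
    K=f["camera_matrix"];k=float(f["k1"])
    xd=(u-K[0,2])/K[0,0]; yd=(v-K[1,2])/K[1,1]
    rd=np.hypot(xd,yd); rr=rd
    for _ in range(30): rr=rd/(1+k*rr*rr)
    s=rr/rd if rd>0 else 1
    d=np.array([xd*s,yd*s,1.]); R=f["R"]; return -R.T@f["t"], R.T@d
def onz(f,u,v,z):
    o,d=ray(f,u,v); return o+d*(z-o[2])/d[2]
def depthpt(f,u,v):
    o,d=ray(f,u,v); return o+d*float(f["range_z"][int(round(v)),int(round(u))])
def tri(f1,p1,f2,p2):
    o1,d1=ray(f1,*p1); o2,d2=ray(f2,*p2)
    A=np.stack([d1,-d2],1); s=np.linalg.lstsq(A,o2-o1,rcond=None)[0]
    a=o1+s[0]*d1;b=o2+s[1]*d2; return (a+b)/2, np.linalg.norm(a-b)
def proj(f,X):
    c=f["R"]@np.asarray(X)+f["t"]; x,y=c[0]/c[2],c[1]/c[2]; r2=x*x+y*y; s=1+float(f["k1"])*r2
    K=f["camera_matrix"]; return K[0,0]*x*s+K[0,2],K[1,1]*y*s+K[1,2]
def cloud(f):
    h,w=f["range_z"].shape; K=f["camera_matrix"]
    u,v=np.meshgrid(np.arange(w),np.arange(h))
    k=float(f["k1"]);xd=(u-K[0,2])/K[0,0]; yd=(v-K[1,2])/K[1,1]; rd=np.hypot(xd,yd); rr=rd.copy()
    for _ in range(30): rr=rd/(1+k*rr*rr)
    s=np.where(rd>0,rr/np.maximum(rd,1e-9),1); z=f["range_z"]
    C=np.stack([xd*s*z,yd*s*z,z],-1)
    return (C-f["t"])@f["R"]
def crop(f,u0,u1,v0,v1,sc,name):
    im=cv2.resize(f["img"][v0:v1,u0:u1],None,fx=sc,fy=sc,interpolation=cv2.INTER_CUBIC); 
    for u in range((u0+9)//10*10,u1,10): cv2.putText(im,str(u),((u-u0)*sc,8),0,.3,(0,0,255),1); cv2.line(im,((u-u0)*sc,10),((u-u0)*sc,14),(0,0,255),1)
    for v in range((v0+9)//10*10,v1,10): cv2.putText(im,str(v),(0,(v-v0)*sc+4),0,.3,(0,0,255),1)
    cv2.imwrite(name,im)
E
python3 - <<'E'
from h import *
t=load("top0.npz");s=load("side0.npz")
crop(t,180,310,145,265,6,"pics/tc.png"); crop(s,215,335,130,230,6,"pics/sc.png")
P=cloud(t)
# lid top: white pixels
im=t["img"].astype(int); m=(im.min(2)>225)
m[:, :180]=0;m[:,310:]=0;m[:145]=0;m[265:]=0
m=m&(abs(P[...,2]-.125)<.02)
m=m.astype(np.uint8); n,l,st,c=cv2.connectedComponentsWithStats(m); i=1+st[1:,4].argmax(); mm=l==i
pts=P[mm]; print(st[i],np.median(pts,0),np.std(pts[:,2]))
rc=cv2.minAreaRect((pts[:,:2]*1000).astype(np.float32)); print(rc, cv2.boxPoints(rc))
E
```

```text
[ 196  158   79   67 3795] [ 0.5991983  -0.0330223   0.12587718] 0.0027139509217396223
((601.818359375, -32.73982238769531), (156.408203125, 193.8512420654297), 11.387679100036621) [[ 506.01617    46.836555]
 [ 544.29144  -143.19846 ]
 [ 697.62054  -112.3162  ]
 [ 659.3453     77.71881 ]]
```

View pics/tc.png

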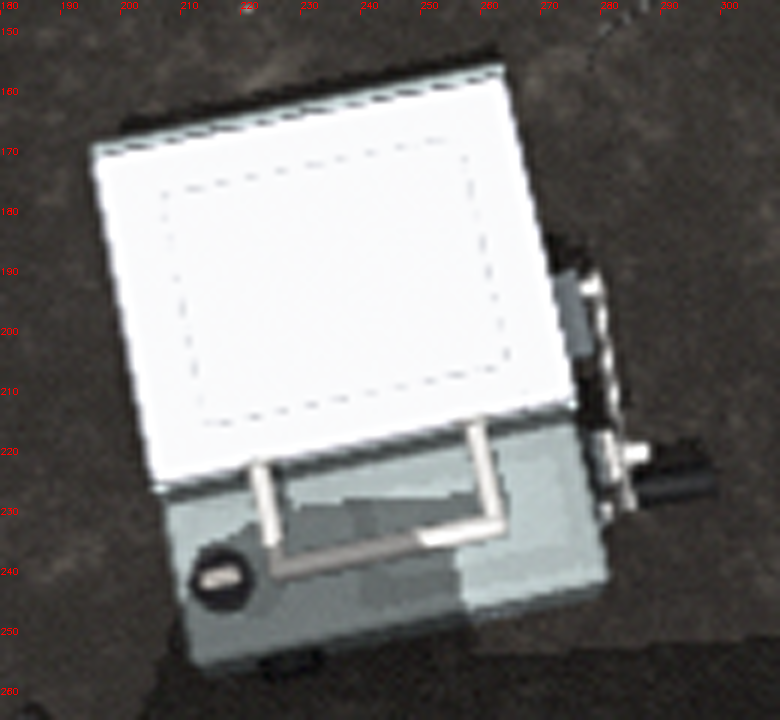

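View pics/sc.png

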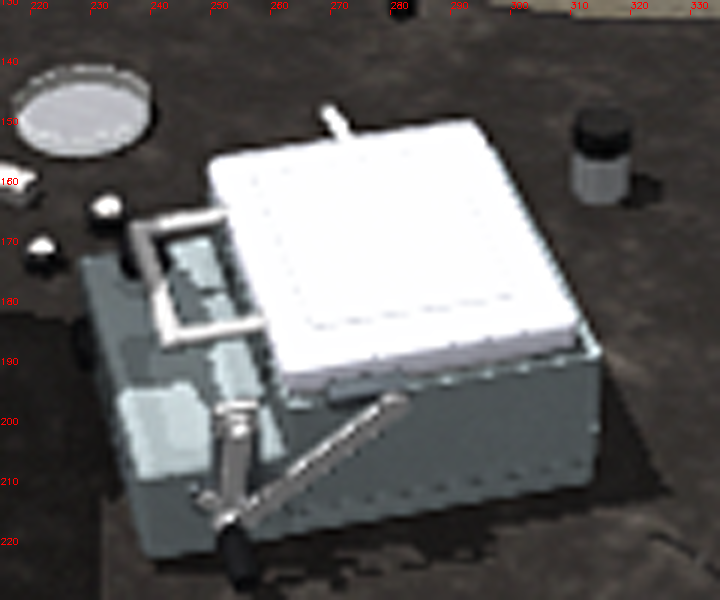

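```bash
python3 - <<'E'
from h import *
t=load("top0.npz");s=load("side0.npz")
cs=[onz(t,*p,.127) for p in [(195.7,169),(263.5,156.5),(275.5,212.5),(206,226)]]
for c in cs: print(c)
c=np.mean(cs,0); ya=(cs[0]-cs[1]+cs[3]-cs[2]); yaw=np.degrees(np.arctan2(-ya[0],ya[1])); print("centre",c,yaw, np.linalg.norm(cs[0]-cs[1]),np.linalg.norm(cs[0]-cs[3]))
L,_=L0=tri(t,(226,239.5),s,(240,168.5)); R,e=tri(t,(262.3,232.3),s,(243,186)); print("handle ends",L0,R,e,"mid",(L+R)/2)
print("on z .116",onz(t,226,239.5,.116),onz(t,262.3,232.3,.116))
print("knob tri", tri(t,(292.5,224.5),s,(253.5,223)))
print("pivot tri", tri(t,(281,219),s,(254,198)))
print("upper pivot tri", tri(t,(279,192),s,(281,197)))
# iterate on fits of top plane via depth for z
P=cloud(t); print(P[190,240],P[230,215],P[170,230],P[205,240]); Q=cloud(s); print(Q[165,270],Q[185,290])
E
```

```text
[0.66316979 0.07606569 0.127     ]
[ 0.69814292 -0.11262612  0.127     ]
[ 0.53842968 -0.14313934  0.127     ]
[0.50276605 0.04498444 0.127     ]
centre [ 0.60062711 -0.03367883  0.127     ] 10.617281691885154 0.19190549657246 0.16338728249580453
handle ends (array([ 0.47146741, -0.0076285 ,  0.11090697]), np.float64(0.007067111358813227)) [ 0.48594554 -0.10691602  0.11579534] 0.00044274366743191675 mid [ 0.47870648 -0.05727226  0.11335115]
on z .116 [ 0.46725023 -0.00849946  0.116     ] [ 0.48613556 -0.10687707  0.116     ]
knob tri (array([ 0.51718812, -0.19667671,  0.04095221]), np.float64(0.004949732243049468))
pivot tri (array([ 0.52136414, -0.15915828,  0.10947882]), np.float64(0.004430931705038129))
upper pivot tri (array([ 0.60133828, -0.15514133,  0.10551969]), np.float64(0.0007466768397067872))
[ 0.60154346 -0.04688935  0.12940155] [0.50088648 0.02553056 0.06873861] [ 0.65965352 -0.01913502  0.12673394] [ 0.56057396 -0.04669399  0.12431818]
[ 0.57406436 -0.01484699  0.12688643] [ 0.6318181  -0.1182604   0.12204299]
```

Call:
send_rows(steps="0 0 43 16 26 0 0.4;0 0 43 16 26 0 0.4;0 0 43 16 26 0 0.4;0 0 43 16 26 0 0.4;0 0 43 16 26 0 0.4;0 0 43 16 26 0 0.4;0 0 43 16 26 0 0.4;0 0 43 16 26 0 0.4;0 0 43 16 26 0 0.4", newtons=15)

```text
time: 0.85
ee_pos: [0.3017, -0.3206, 0.2185]
orientation: [-0.0, 0.88, 0.475, 0.0]
force: [-0.8, -0.8, 0.1]
opening: 0.422
```

Call:
send_rows(steps="0 0 44.2 17.3 26.3 -1 0.4;0 0 44.2 17.3 26.3 -1 0.4;0 0 44.2 17.3 26.3 -1 0.4;0 0 44.2 17.3 26.3 -1 0.4;0 0 44.2 17.3 26.3 -1 0.4;0 0 44.2 17.3 26.3 -1 0.4;0 0 44.2 17.3 26.3 -1 0.4;0 0 44.2 17.3 26.3 -1 0.4;0 0 44.2 17.3 26.3 -1 0.4;0 0 44.2 17.3 26.3 -1 0.4")

```text
time: 1.68
ee_pos: [0.4734, -0.0602, 0.208]
orientation: [-0.0, 0.637, 0.771, -0.001]
force: [0.3, -0.8, 0.8]
opening: 0.396
```

```bash
python3 - <<'E'
from workcell import r, imaging
from h import *
print(r.sense()["ee_pos"],r.sense()["opening"],r.sense()["force"])
for n in ("side","top"):
    f=imaging.grab_frame(n); np.savez(f"{n}1.npz",**f)
    if n=="side": crop(f,200,340,90,230,5,"pics/s1.png")
    else: crop(f,160,320,140,270,5,"pics/t1.png")
E
```

```text
[ 0.47338225 -0.06023825  0.20802205] 0.3959701630958665 [ 0.28277259 -0.82820397  0.75830199]
```

View pics/s1.png

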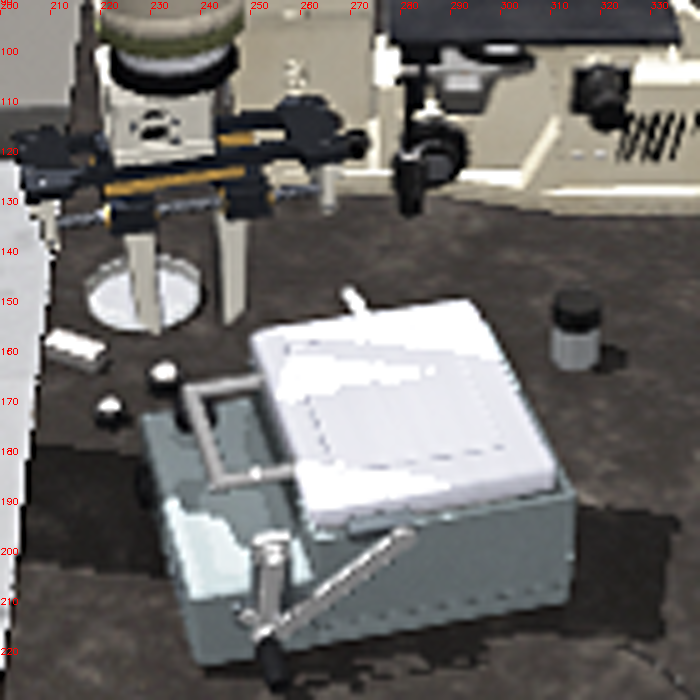

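Call:
send_rows(steps="0 0 0 0.1 0.2 -3 0.4;0 0 0 0.1 0.2 -6 0.4;0 0 0 0.1 0.2 -9 0.4;0 0 0 0.1 0.2 -10.8 0.4;0 0 0 0.1 0.2 -10.8 0.4;0 0 0 0.1 0.2 -10.8 0.4")

```text
time: 2.28
ee_pos: [0.473, -0.0595, 0.1]
orientation: [-0.001, 0.639, 0.769, -0.001]
force: [0.6, -0.2, 1.4]
opening: 0.4
```

```bash
python3 - <<'E'
from workcell import r, imaging
from h import *
print(r.sense()["ee_pos"],r.sense()["opening"],r.sense()["force"])
f=imaging.grab_frame("side"); crop(f,200,340,90,230,5,"pics/s2.png")
E
```

```text
[ 0.47295279 -0.05954739  0.10004277] 0.39994615926363236 [ 0.62235748 -0.18005805  1.40468795]
```

View pics/s2.png

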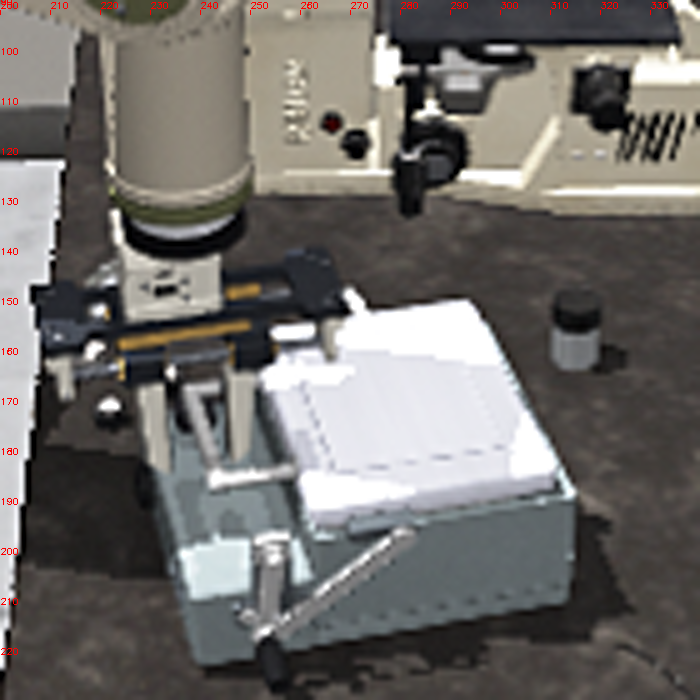

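The fingers straddle the bar, with tips at (233,182) and (248,181) and the bar between them. Closing now.

Call:
send_rows(steps="0 0 0 0 0 0 0.05;0 0 0 0 0 0 0.05;0 0 0 0 0 0 0.05;0 0 0 0 0 0 0.05;0 0 0 0 0 0 0.05;0 0 0 0 0 0 0.05", newtons=15)

```text
time: 2.83
ee_pos: [0.4771, -0.0583, 0.1021]
orientation: [0.003, 0.638, 0.77, 0.002]
force: [10.6, 0.8, -3.3]
opening: 0.123
```

Call:
send_rows(steps="0 0 0 0.4 0.1 0 0.05;0 0 0 0.4 0.1 0 0.05")

```text
time: 3.0
ee_pos: [0.4771, -0.0582, 0.1015]
orientation: [-0.001, 0.638, 0.77, -0.002]
force: [-10.7, -3.0, 12.7]
opening: 0.123
```

Call:
send_rows(steps="0 0 0 0 0 0 0.05;0 0 0 0 0 0 0.05;0 0 0 0 0 0 0.05")

```text
time: 3.25
ee_pos: [0.4771, -0.0582, 0.1015]
orientation: [-0.001, 0.638, 0.77, -0.001]
force: [-10.7, -3.1, 11.2]
opening: 0.122
```

```bash
cat >> h.py <<'E'
def hp(th): # handle (dx,dy,dz) in cm rel to shut
    a=np.arctan2(11,200);R=20.03
    dx=R*(np.cos(a)-np.cos(th+a)); dz=R*(np.sin(th+a)-np.sin(a)); y=np.radians(10.9)
    return np.array([dx*np.cos(y),dx*np.sin(y),dz])
E
python3 - <<'E'
from h import *
for th in np.arange(0,1.3,.05): print("%.2f"%th,hp(th).round(2))
E
```

```text
0.00 [0. 0. 0.]
0.05 [0.08 0.02 1.  ]
0.10 [0.21 0.04 1.99]
0.15 [0.38 0.07 2.98]
0.20 [0.61 0.12 3.95]
0.25 [0.88 0.17 4.91]
0.30 [1.2  0.23 5.86]
0.35 [1.56 0.3  6.79]
0.40 [1.97 0.38 7.7 ]
0.45 [2.42 0.47 8.59]
0.50 [2.92 0.56 9.45]
0.55 [ 3.46  0.67 10.29]
0.60 [ 4.04  0.78 11.1 ]
0.65 [ 4.66  0.9  11.88]
0.70 [ 5.31  1.02 12.63]
0.75 [ 6.01  1.16 13.34]
0.80 [ 6.73  1.3  14.01]
0.85 [ 7.49  1.44 14.65]
0.90 [ 8.28  1.59 15.25]
0.95 [ 9.09  1.75 15.81]
1.00 [ 9.94  1.91 16.32]
1.05 [10.8   2.08 16.8 ]
1.10 [11.69  2.25 17.22]
1.15 [12.6   2.43 17.6 ]
1.20 [13.53  2.61 17.94]
1.25 [14.47  2.79 18.23]
```

Call:
send_rows(steps="0 0 0 -0.2 -0.05 0.2 0.05;0 0 0 -0.2 -0.05 0.2 0.05;0 0 0 -0.2 -0.05 0.2 0.05", newtons=20)

```text
time: 3.5
ee_pos: [0.4771, -0.0582, 0.1032]
orientation: [0.001, 0.638, 0.77, 0.0]
force: [4.0, -2.1, -1.0]
opening: 0.125
```

Call:
send_rows(steps="0 0 0 0.1 0.02 1 0.05;0 0 0 0.2 0.04 2 0.05;0 0 0 0.4 0.07 3 0.05;0 0 0 0.6 0.12 3.95 0.05;0 0 0 0.9 0.17 4.9 0.05;0 0 0 1.2 0.23 5.85 0.05;0 0 0 1.55 0.3 6.8 0.05;0 0 0 1.95 0.38 7.7 0.05;0 0 0 2.4 0.47 8.6 0.05;0 0 0 2.9 0.56 9.45 0.05;0 0 0 2.9 0.56 9.45 0.05;0 0 0 2.9 0.56 9.45 0.05")

```text
time: 4.5
ee_pos: [0.5053, -0.0524, 0.1975]
orientation: [0.0, 0.638, 0.77, -0.0]
force: [-0.1, -2.4, 0.8]
opening: 0.123
```

```bash
python3 - <<'E'
from workcell import r, imaging
from h import *
print(r.sense()["ee_pos"],r.sense()["opening"],r.sense()["force"])
f=imaging.grab_frame("side"); crop(f,200,340,90,230,5,"pics/s3.png")
E
```

```text
[ 0.50527363 -0.05238932  0.19746861] 0.12302886428165985 [-0.11275471 -2.38777223  0.7657971 ]
```

View pics/s3.png

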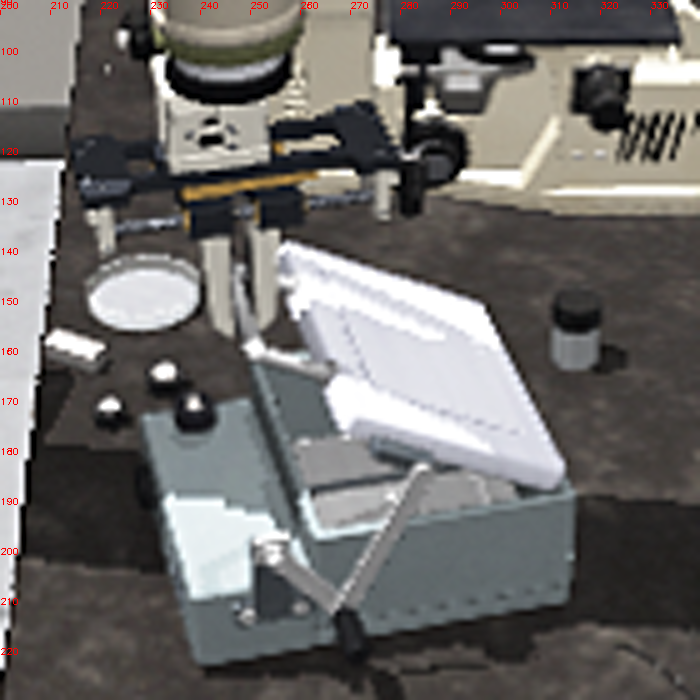

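The lid is following and the stay is unfolding.

Call:
send_rows(steps="0 0 0 0.54 0.11 0.84 0.05;0 0 0 1.12 0.22 1.65 0.05;0 0 0 1.74 0.34 2.43 0.05;0 0 0 2.39 0.46 3.18 0.05;0 0 0 3.09 0.6 3.89 0.05;0 0 0 3.81 0.74 4.56 0.05;0 0 0 4.57 0.88 5.2 0.05;0 0 0 5.36 1.03 5.8 0.05;0 0 0 6.17 1.19 6.36 0.05;0 0 0 6.17 1.19 6.36 0.05;0 0 0 6.17 1.19 6.36 0.05")

```text
time: 5.47
ee_pos: [0.5666, -0.0404, 0.2633]
orientation: [0.0, 0.638, 0.77, 0.0]
force: [-8.3, -1.2, 14.6]
opening: 0.124
```

Call:
send_rows(steps="0 0 0 -0.16 -0.03 0.26 0.05;0 0 0 -0.16 -0.03 0.26 0.05;0 0 0 -0.16 -0.03 0.26 0.05")

```text
time: 5.72
ee_pos: [0.5657, -0.0405, 0.2629]
orientation: [0.0, 0.638, 0.77, 0.0]
force: [4.1, -1.4, -3.9]
opening: 0.122
```

```bash
python3 - <<'E'
from workcell import r, imaging
from h import *
print(r.sense()["ee_pos"],r.sense()["opening"],r.sense()["force"])
f=imaging.grab_frame("side"); crop(f,200,340,90,230,5,"pics/s4.png")
E
```

```text
[ 0.56565971 -0.04053464  0.26292104] 0.12235454272861743 [ 4.14046589 -1.44306568 -3.94851453]
```

View pics/s4.png

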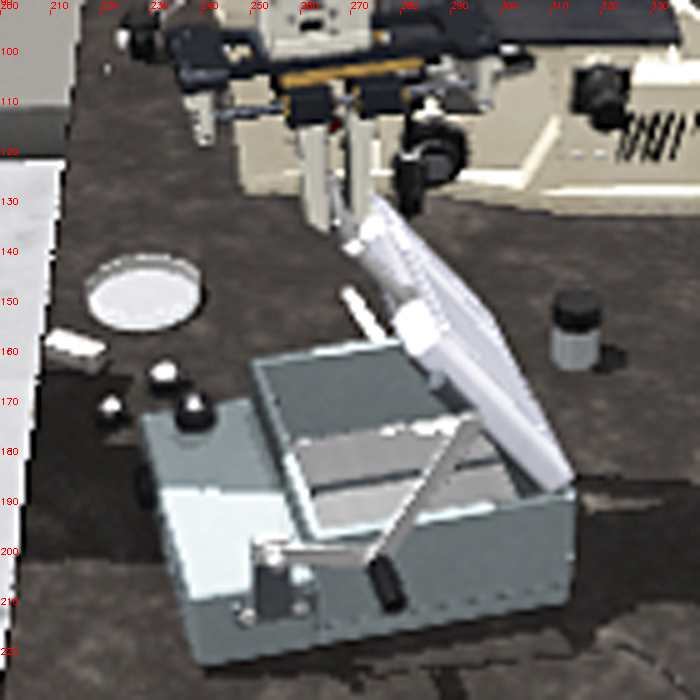

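Call:
send_rows(steps="0 0 0 0.33 0.06 0.22 0.05;0 0 0 0.66 0.13 0.42 0.05;0 0 0 1.0 0.19 0.61 0.05;0 0 0 1.35 0.26 0.8 0.05;0 0 0 1.35 0.26 0.8 0.05")

```text
time: 6.18
ee_pos: [0.5793, -0.0379, 0.2716]
orientation: [-0.0, 0.638, 0.77, 0.0]
force: [-1.7, -1.5, -2.5]
opening: 0.12
```

Call:
send_rows(steps="0 0 0 0.35 0.07 0.18 0.05;0 0 0 0.35 0.07 0.18 0.05")

```text
time: 6.35
ee_pos: [0.5828, -0.0372, 0.2735]
orientation: [0.0, 0.638, 0.77, 0.0]
force: [-1.2, -1.1, -3.8]
opening: 0.129
```

Call:
send_rows(steps="0 0 0 0.35 0.07 0.175 0.05;0 0 0 0.35 0.07 0.175 0.05")

```text
time: 6.52
ee_pos: [0.5863, -0.0365, 0.2755]
orientation: [0.0, 0.638, 0.77, 0.0]
force: [-2.3, -0.7, -1.7]
opening: 0.127
```

```bash
python3 - <<'E'
from workcell import r, imaging
from h import *
print(r.sense()["ee_pos"],r.sense()["opening"],r.sense()["force"])
f=imaging.grab_frame("side"); crop(f,200,340,90,230,5,"pics/s5.png")
E
```

```text
[ 0.58628763 -0.03648487  0.27549345] 0.12671033989569147 [-2.33254471 -0.6561371  -1.69775423]
```

View pics/s5.png

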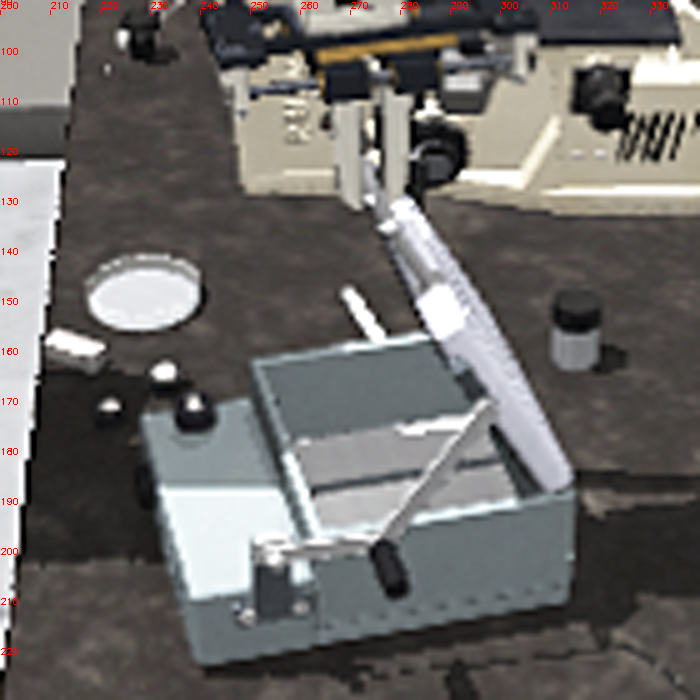

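Call:
send_rows(steps="0 0 0 0.35 0.07 0.17 0.05;0 0 0 0.35 0.07 0.17 0.05")

```text
time: 6.73
ee_pos: [0.5897, -0.0359, 0.2772]
orientation: [0.0, 0.638, 0.77, 0.0]
force: [-2.4, 0.3, 0.4]
opening: 0.123
```

Call:
send_rows(steps="0 0 0 0.27 0.05 0.12 0.05;0 0 0 0.27 0.05 0.12 0.05")

```text
time: 6.9
ee_pos: [0.5922, -0.0353, 0.2784]
orientation: [0.0, 0.638, 0.77, 0.0]
force: [-4.1, -0.6, 1.3]
opening: 0.122
```

```bash
python3 - <<'E'
from workcell import r, imaging
from h import *
print(r.sense()["ee_pos"],r.sense()["opening"],r.sense()["force"])
f=imaging.grab_frame("side"); crop(f,220,330,140,230,6,"pics/s6.png")
E
```

```text
[ 0.59217585 -0.03533374  0.2784319 ] 0.12170875854513537 [-4.08438692 -0.56719495  1.27619562]
```

View pics/s6.png

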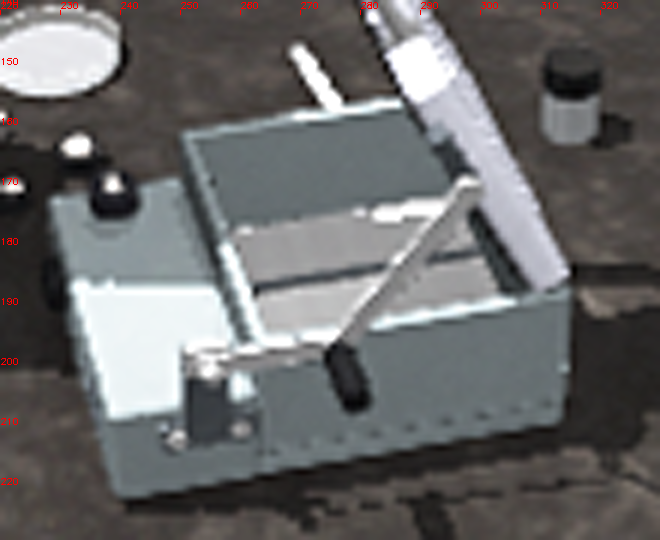

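```bash
cat >> h.py <<'E'
YAW=np.radians(10.9); H=np.array([.6735,-.0204,.105])
def onplane(f,u,v,yp):
    o,d=ray(f,u,v); n=np.array([-np.sin(YAW),np.cos(YAW),0]); s=(yp-n@(o-H))/(n@d); p=o+s*d
    return np.array([(p-H)[:2]@np.array([np.cos(YAW),np.sin(YAW)])+.1, yp, p[2]])*1000
E
python3 - <<'E'
from h import *
s=load("side0.npz")
for n,p,y in [("piv",(253.5,199.5),-.120),("knee",(276.5,197.5),-.122),("up",(296,171.5),-.118)]: print(n,onplane(s,*p,y))
for n,p,y in [("piv0",(254,198),-.120),("knee0",(253,216),-.122),("up0",(281,197),-.118)]: print(n,onplane(s,*p,y))
E
```

```text
piv [ -81.76380939 -120.          114.18198098]
knee [ -10.94966197 -122.          109.31488326]
up [  49.71399883 -118.          193.58427   ]
piv0 [ -80.02874473 -120.          119.70515915]
knee0 [ -86.09495861 -122.           50.04843412]
up0 [   4.20092407 -118.          105.01937048]
```

Call:
send_rows(steps="0 0 0 0.36 0.07 0.15 0.05;0 0 0 0.72 0.14 0.3 0.05;0 0 0 0.72 0.14 0.3 0.05")

```text
time: 7.2
ee_pos: [0.5996, -0.0339, 0.2819]
orientation: [0.0, 0.638, 0.77, 0.0]
force: [-4.7, 0.9, 3.7]
opening: 0.123
```

Call:
send_rows(steps="0 0 0 0.37 0.07 0.15 0.05;0 0 0 0.37 0.07 0.15 0.05")

```text
time: 7.37
ee_pos: [0.6033, -0.0332, 0.2833]
orientation: [0.001, 0.638, 0.77, 0.0]
force: [-5.0, 1.2, 3.7]
opening: 0.122
```

```bash
python3 - <<'E'
from workcell import r, imaging
from h import *
print(r.sense()["ee_pos"],r.sense()["opening"],r.sense()["force"])
f=imaging.grab_frame("side"); crop(f,220,330,140,230,6,"pics/s7.png")
E
```

```text
[ 0.60328802 -0.03322522  0.28333791] 0.12169567827430393 [-4.98692471  1.22110434  3.69103879]
```

View pics/s7.png

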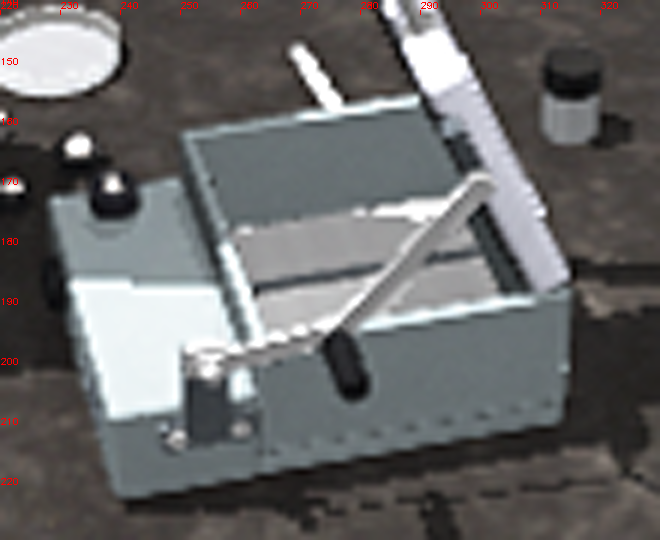

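Call:
send_rows(steps="0 0 0 0.34 0.07 0.18 0.05;0 0 0 0.34 0.07 0.18 0.05")

```text
time: 7.58
ee_pos: [0.6066, -0.0326, 0.2847]
orientation: [0.0, 0.638, 0.77, 0.0]
force: [-4.3, -0.2, 3.1]
opening: 0.12
```

Call:
send_rows(steps="0 0 0 0.28 0.05 0.11 0.05;0 0 0 0.28 0.05 0.11 0.05")

```text
time: 7.75
ee_pos: [0.6093, -0.0321, 0.2856]
orientation: [0.0, 0.638, 0.77, 0.0]
force: [-4.2, 0.1, 3.0]
opening: 0.123
```

```bash
python3 - <<'E'
from workcell import r, imaging
from h import *
print(r.sense()["ee_pos"],r.sense()["opening"],r.sense()["force"])
f=imaging.grab_frame("side"); crop(f,220,330,140,230,6,"pics/s8.png")
E
```

```text
[ 0.60927457 -0.03209382  0.28556927] 0.12285925510593759 [-4.23151909  0.11108968  2.99577971]
```

View pics/s8.png

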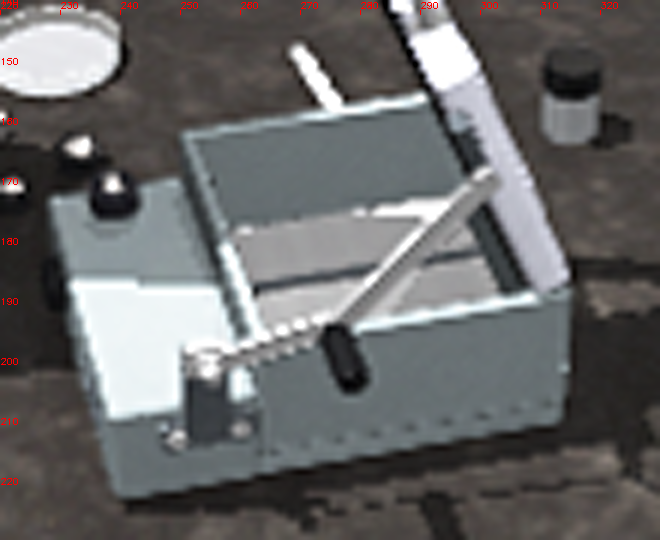

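Call:
send_rows(steps="0 0 0 0.37 0.07 0.13 0.05;0 0 0 0.37 0.07 0.13 0.05")

```text
time: 7.97
ee_pos: [0.613, -0.0315, 0.2868]
orientation: [0.0, 0.638, 0.77, 0.0]
force: [-3.4, 0.4, 3.7]
opening: 0.121
```

Call:
send_rows(steps="0 0 0 0.37 0.07 0.12 0.05;0 0 0 0.37 0.07 0.12 0.05")

```text
time: 8.13
ee_pos: [0.6168, -0.0308, 0.288]
orientation: [0.0, 0.638, 0.77, 0.0]
force: [-2.6, 0.4, 3.6]
opening: 0.123
```

```bash
python3 - <<'E'
from workcell import r, imaging
from h import *
print(r.sense()["ee_pos"],r.sense()["opening"],r.sense()["force"])
f=imaging.grab_frame("side"); crop(f,220,330,140,230,6,"pics/s9.png")
E
```

```text
[ 0.61679468 -0.03077284  0.28796938] 0.1226739767755675 [-2.64111568  0.39518339  3.59361135]
```

View pics/s9.png

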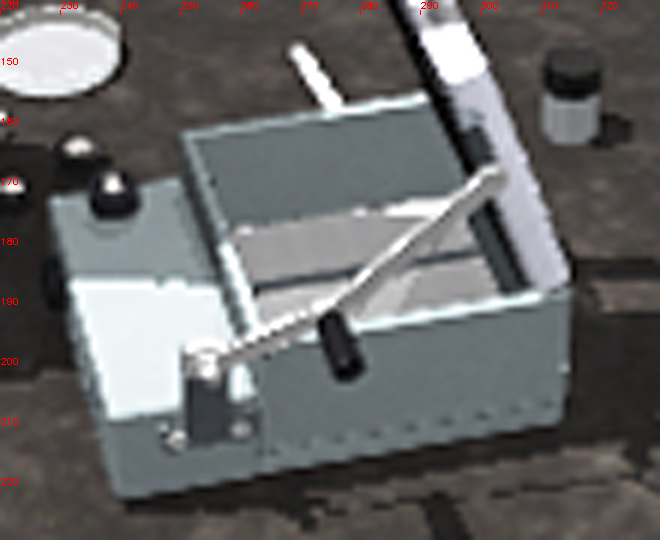

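Call:
send_rows(steps="0 0 0 0.28 0.05 0.09 0.05;0 0 0 0.28 0.05 0.09 0.05")

```text
time: 8.35
ee_pos: [0.6195, -0.0302, 0.2887]
orientation: [0.0, 0.638, 0.77, 0.0]
force: [-3.9, 0.2, 3.2]
opening: 0.122
```

Call:
send_rows(steps="0 0 0 0.14 0.03 0.04 0.05;0 0 0 0.14 0.03 0.04 0.05")

```text
time: 8.52
ee_pos: [0.6208, -0.03, 0.2891]
orientation: [0.0, 0.638, 0.77, 0.0]
force: [-3.8, 0.3, 3.5]
opening: 0.121
```

Call:
send_rows(steps="0 0 0 0.14 0.03 0.04 0.05;0 0 0 0.14 0.03 0.04 0.05")

```text
time: 8.68
ee_pos: [0.6219, -0.0298, 0.2894]
orientation: [-0.0, 0.638, 0.77, -0.0]
force: [-6.4, 0.0, 3.7]
opening: 0.121
```

```bash
python3 - <<'E'
from workcell import r, imaging
from h import *
print(r.sense()["ee_pos"],r.sense()["opening"],r.sense()["force"])
f=imaging.grab_frame("side"); crop(f,220,330,140,230,6,"pics/s10.png")
E
```

```text
[ 0.62187    -0.02975648  0.28936022] 0.12130969024060707 [-6.39200059  0.02171249  3.68532205]
```

View pics/s10.png

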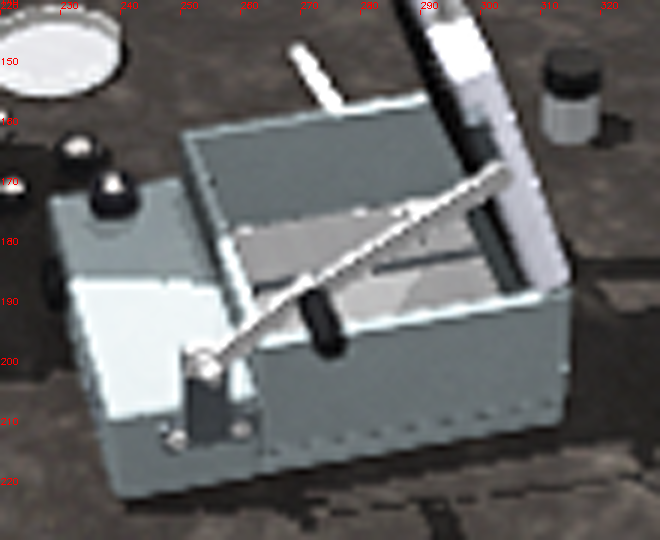

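Call:
send_rows(steps="0 0 0 0.1 0.02 0.03 0.05;0 0 0 0.1 0.02 0.03 0.05")

```text
time: 8.9
ee_pos: [0.6226, -0.0296, 0.2896]
orientation: [-0.0, 0.638, 0.77, -0.001]
force: [-7.1, -1.0, 3.6]
opening: 0.12
```

```bash
python3 - <<'E'
from workcell import r, imaging
from h import *
print(r.sense()["ee_pos"],r.sense()["opening"],r.sense()["force"])
f=imaging.grab_frame("side"); crop(f,220,330,140,230,6,"pics/s11.png")
E
```

```text
[ 0.62255851 -0.02964701  0.28961515] 0.120139344814214 [-7.12803764 -1.0361632   3.60489578]
```

View pics/s11.png

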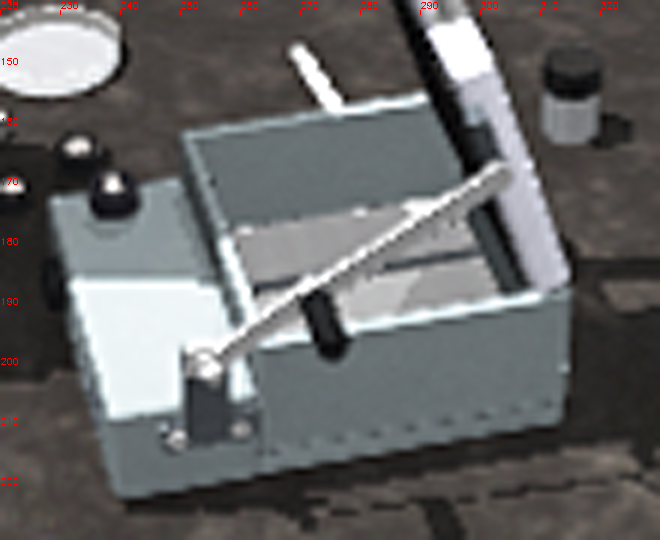

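Call:
send_rows(steps="0 0 0 -0.3 -0.06 -0.1 0.05;0 0 0 -0.6 -0.12 -0.2 0.05;0 0 0 -0.6 -0.12 -0.2 0.05")

```text
time: 9.2
ee_pos: [0.6174, -0.0307, 0.288]
orientation: [0.001, 0.638, 0.77, 0.001]
force: [0.3, 0.5, 3.2]
opening: 0.12
```

```bash
python3 - <<'E'
from workcell import r, imaging
from h import *
print(r.sense()["ee_pos"],r.sense()["opening"],r.sense()["force"])
f=imaging.grab_frame("side"); crop(f,220,330,140,230,6,"pics/s12.png")
E
```

```text
[ 0.61742355 -0.0307108   0.28804707] 0.11998775975699495 [0.26070504 0.5463621  3.20668835]
```

View pics/s12.png

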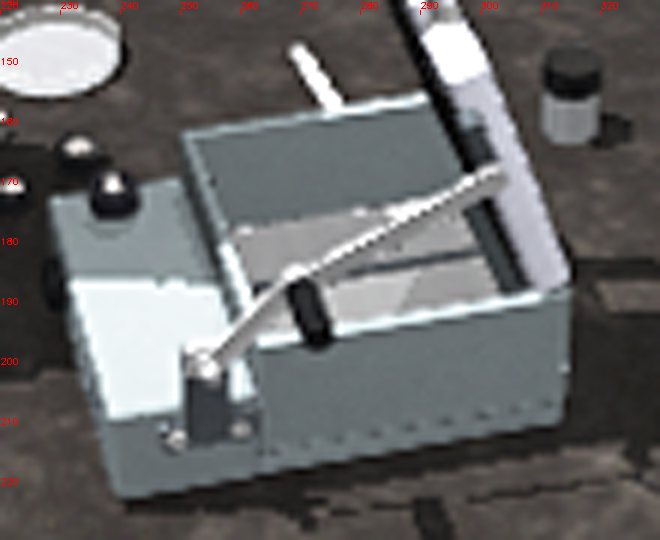

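The knee is now over centre, bent upward at (268,186). I'll lower the lid onto the lock.

Call:
send_rows(steps="0 0 0 -0.37 -0.07 -0.12 0.05;0 0 0 -0.74 -0.14 -0.25 0.05;0 0 0 -1.1 -0.21 -0.38 0.05;0 0 0 -1.46 -0.28 -0.53 0.05;0 0 0 -1.46 -0.28 -0.53 0.05")

```text
time: 9.67
ee_pos: [0.6016, -0.0339, 0.282]
orientation: [-0.0, 0.638, 0.77, -0.0]
force: [-1.8, -0.4, 3.4]
opening: 0.122
```

Call:
send_rows(steps="0 0 0 -0.18 -0.03 -0.075 0.05;0 0 0 -0.18 -0.03 -0.075 0.05")

```text
time: 9.83
ee_pos: [0.6003, -0.0341, 0.2815]
orientation: [-0.0, 0.638, 0.77, -0.0]
force: [-0.9, -1.9, 3.1]
opening: 0.12
```

Call:
send_rows(steps="0 0 0 -0.18 -0.03 -0.075 0.05;0 0 0 -0.18 -0.03 -0.075 0.05")

```text
time: 10.0
ee_pos: [0.5988, -0.0344, 0.2808]
orientation: [0.0, 0.638, 0.77, -0.0]
force: [0.7, -2.2, 3.5]
opening: 0.124
```

```bash
python3 - <<'E'
from workcell import r, imaging
from h import *
print(r.sense()["ee_pos"],r.sense()["opening"],r.sense()["force"])
f=imaging.grab_frame("side"); crop(f,220,330,140,230,6,"pics/s13.png")
E
```

```text
[ 0.5987645  -0.03438344  0.28081437] 0.12412986733058426 [ 0.69855226 -2.19463182  3.51679993]
```

View pics/s13.png

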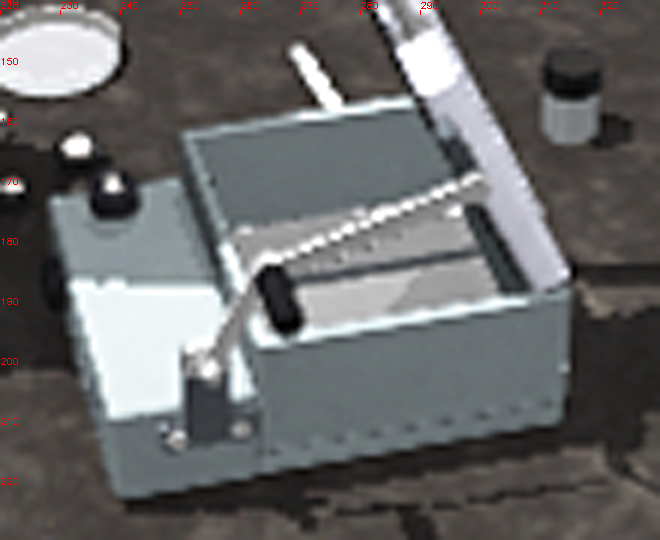

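Call:
send_rows(steps="0 0 0 -0.14 -0.03 -0.06 0.05;0 0 0 -0.14 -0.03 -0.06 0.05")

```text
time: 10.22
ee_pos: [0.5975, -0.0347, 0.2803]
orientation: [0.0, 0.638, 0.77, -0.0]
force: [1.1, -3.2, 3.3]
opening: 0.119
```

Call:
send_rows(steps="0 0 0 -0.14 -0.03 -0.06 0.05;0 0 0 -0.14 -0.03 -0.06 0.05")

```text
time: 10.38
ee_pos: [0.596, -0.0349, 0.2796]
orientation: [0.0, 0.638, 0.77, -0.0]
force: [1.8, -3.6, 2.6]
opening: 0.123
```

Call:
send_rows(steps="0 0 0 -0.14 -0.03 -0.06 0.05;0 0 0 -0.14 -0.03 -0.06 0.05")

```text
time: 10.55
ee_pos: [0.5945, -0.0352, 0.2789]
orientation: [-0.0, 0.638, 0.77, -0.0]
force: [1.8, -4.1, 2.2]
opening: 0.122
```

```bash
python3 - <<'E'
from workcell import r, imaging
from h import *
print(r.sense()["ee_pos"],r.sense()["opening"],r.sense()["force"])
f=imaging.grab_frame("side"); crop(f,220,330,140,230,6,"pics/s14.png")
E
```

```text
[ 0.59452699 -0.03520003  0.27887691] 0.1216904153680747 [ 1.77983    -4.11319607  2.24771729]
```

View pics/s14.png

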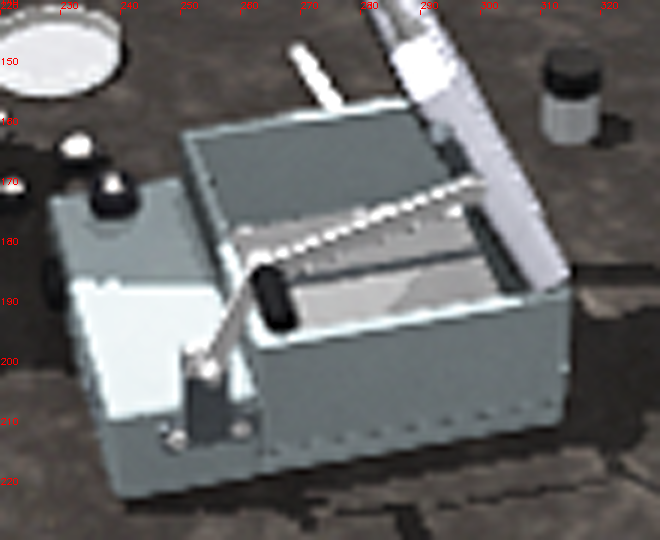

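Call:
send_rows(steps="0 0 0 -0.14 -0.01 -0.06 0.05;0 0 0 -0.14 -0.01 -0.06 0.05")

```text
time: 10.77
ee_pos: [0.5932, -0.0354, 0.2783]
orientation: [0.0, 0.638, 0.77, -0.0]
force: [1.4, -5.3, 2.3]
opening: 0.121
```

Call:
send_rows(steps="0 0 0 -0.14 -0.01 -0.06 0.05;0 0 0 -0.14 -0.01 -0.06 0.05")

```text
time: 10.93
ee_pos: [0.592, -0.0356, 0.2778]
orientation: [0.0, 0.638, 0.77, -0.0]
force: [2.0, -5.8, 2.2]
opening: 0.122
```

Call:
send_rows(steps="0 0 0 -0.14 -0.08 -0.06 0.05;0 0 0 -0.14 -0.08 -0.06 0.05")

```text
time: 11.1
ee_pos: [0.5908, -0.0359, 0.2773]
orientation: [0.0, 0.638, 0.77, 0.0]
force: [5.5, -2.9, 2.6]
opening: 0.118
```

```bash
python3 - <<'E'
from workcell import r, imaging
from h import *
print(r.sense()["ee_pos"],r.sense()["opening"],r.sense()["force"])
f=imaging.grab_frame("side"); crop(f,220,330,140,230,6,"pics/s15.png")
E
```

```text
[ 0.59083226 -0.03585411  0.27728556] 0.11834015470123166 [ 5.49584846 -2.92236893  2.63131184]
```

View pics/s15.png

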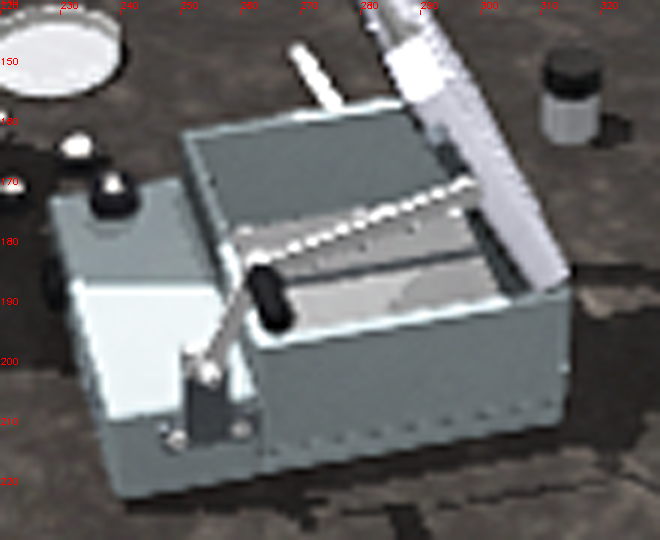

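Call:
send_rows(steps="0 0 0 -0.1 -0.02 -0.04 0.05;0 0 0 -0.1 -0.02 -0.04 0.05")

```text
time: 11.32
ee_pos: [0.5902, -0.036, 0.277]
orientation: [0.001, 0.638, 0.77, 0.001]
force: [6.2, -2.3, 1.2]
opening: 0.124
```

Call:
send_rows(steps="0 0 0 -0.1 -0.02 -0.04 0.05;0 0 0 -0.1 -0.02 -0.04 0.05")

```text
time: 11.48
ee_pos: [0.5895, -0.0361, 0.2767]
orientation: [0.001, 0.638, 0.77, 0.001]
force: [7.9, -2.5, 1.8]
opening: 0.116
```

```bash
python3 - <<'E'
from workcell import r, imaging
from h import *
print(r.sense()["ee_pos"],r.sense()["opening"],r.sense()["force"])
f=imaging.grab_frame("side"); np.savez("side2.npz",**f);crop(f,240,310,150,215,10,"pics/s16.png")
for n,p,y in [("piv",(253.5,200),-.120),("kneestraight",(270.5,188.5),-.122),("kneelock",(261.5,184),-.122),("up",(298,171),-.118)]: print(n,onplane(f,*p,y))
E
```

```text
[ 0.58949328 -0.03609675  0.27670526] 0.1158312512077172 [ 7.86593926 -2.50774952  1.75314002]
piv [ -81.83473958 -120.          112.23131415]
kneestraight [ -29.22215632 -122.          147.84477571]
kneelock [ -56.13410952 -122.          169.99037351]
up [  55.83979949 -118.          194.31339012]
```

View pics/s16.png

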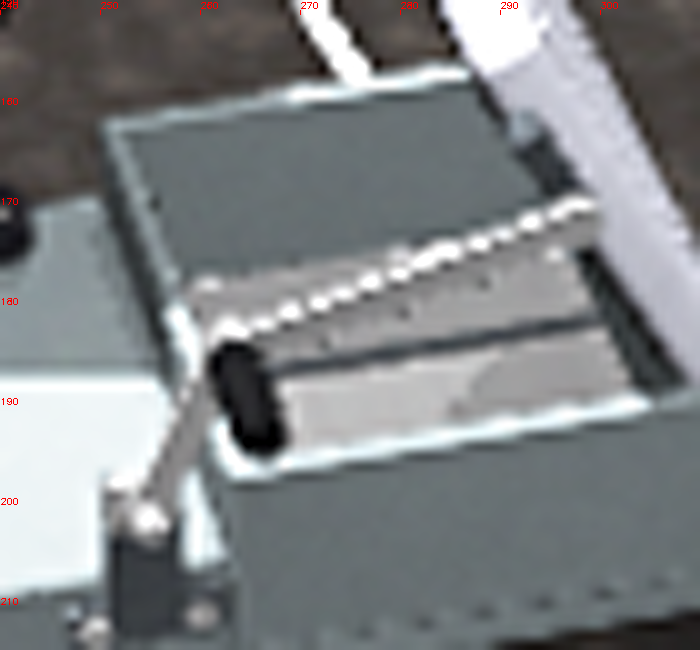

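The stay reads as locked: lower link at about 66° elevation, upper at about 12°, so about 54° over centre against the 50° expected at the stop. I'll open the fingers around the bar and wait.

Call:
send_rows(steps="0 0 0 0 0 0 0.42;0 0 0 0 0 0 0.42;0 0 0 0 0 0 0.42;0 0 0 0 0 0 0.42;0 0 0 0 0 0 0.42;0 0 0 0 0 0 0.42;0 0 0 0 0 0 0.42;0 0 0 0 0 0 0.42")

```text
time: 12.2
ee_pos: [0.5884, -0.0363, 0.2764]
orientation: [-0.0, 0.638, 0.77, -0.0]
force: [0.1, -0.0, 0.1]
opening: 0.418
```

```bash
python3 - <<'E'
from workcell import r, imaging
from h import *
print(r.sense()["ee_pos"],r.sense()["opening"],r.sense()["force"])
f=imaging.grab_frame("side"); crop(f,230,330,90,215,5,"pics/s17.png")
E
```

```text
[ 0.58842418 -0.03634632  0.27642687] 0.4184986475084783 [ 0.11295774 -0.01479132  0.06848917]
```

View pics/s17.png

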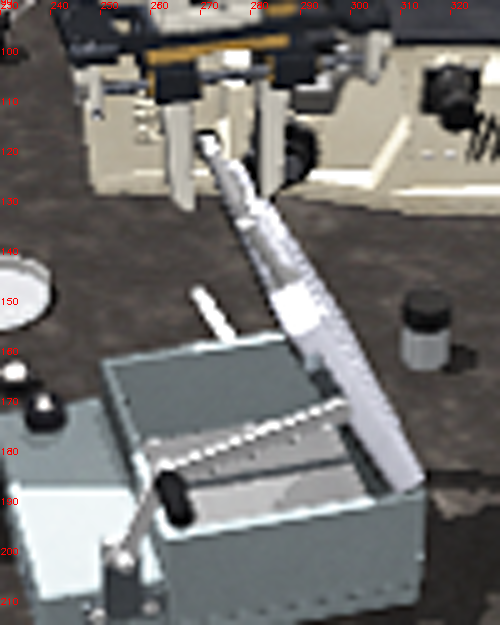

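Hand off reads zero force and the lid stands. I'll hold a bit longer, then re-grip.

Call:
send_rows(steps="0 0 0 0 0 0 0.42;0 0 0 0 0 0 0.42;0 0 0 0 0 0 0.42;0 0 0 0 0 0 0.42;0 0 0 0.1 0.02 0.03 0.05;0 0 0 0.1 0.02 0.03 0.05;0 0 0 0.1 0.02 0.03 0.05;0 0 0 0.1 0.02 0.03 0.05;0 0 0 0.1 0.02 0.03 0.05;0 0 0 0.1 0.02 0.03 0.05")

```text
time: 13.08
ee_pos: [0.5899, -0.0361, 0.2767]
orientation: [0.0, 0.638, 0.77, 0.0]
force: [4.4, 0.4, -1.4]
opening: 0.12
```

Call:
send_rows(steps="0 0 0 0.42 0.08 0.19 0.05;0 0 0 0.84 0.16 0.37 0.05;0 0 0 1.22 0.24 0.53 0.05;0 0 0 1.6 0.32 0.7 0.05;0 0 0 1.98 0.39 0.85 0.05;0 0 0 2.36 0.46 0.98 0.05;0 0 0 2.74 0.54 1.11 0.05;0 0 0 2.95 0.58 1.18 0.05;0 0 0 2.95 0.58 1.18 0.05")

```text
time: 13.83
ee_pos: [0.6187, -0.0304, 0.2885]
orientation: [-0.001, 0.638, 0.77, -0.001]
force: [-4.0, 0.3, 1.4]
opening: 0.119
```

Call:
send_rows(steps="0 0 0 0.14 0.03 0.04 0.05;0 0 0 0.14 0.03 0.04 0.05")

```text
time: 14.0
ee_pos: [0.62, -0.0301, 0.2889]
orientation: [-0.001, 0.638, 0.77, -0.001]
force: [-5.7, -0.5, 1.4]
opening: 0.119
```

Call:
send_rows(steps="0 0 0 0.14 0.03 0.04 0.05;0 0 0 0.14 0.03 0.04 0.05")

```text
time: 14.17
ee_pos: [0.6212, -0.0299, 0.2893]
orientation: [-0.001, 0.638, 0.77, -0.001]
force: [-4.6, -1.4, 1.8]
opening: 0.119
```

```bash
python3 - <<'E'
from workcell import r, imaging
from h import *
print(r.sense()["ee_pos"],r.sense()["opening"],r.sense()["force"])
f=imaging.grab_frame("side"); crop(f,230,330,90,215,5,"pics/s18.png")
E
```

```text
[ 0.62124011 -0.02985286  0.28933351] 0.11934838612672073 [-4.55659341 -1.35633557  1.81342726]
```

View pics/s18.png

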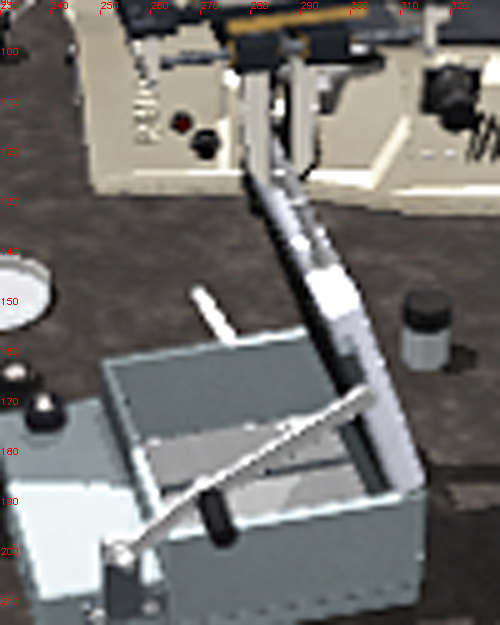

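Call:
send_rows(steps="0 0 0 0.14 0.03 0.04 0.05;0 0 0 0.14 0.03 0.04 0.05")

```text
time: 14.38
ee_pos: [0.6225, -0.0296, 0.2897]
orientation: [-0.001, 0.638, 0.77, -0.001]
force: [-6.7, -0.5, 2.0]
opening: 0.12
```

Call:
send_rows(steps="0 0 0 0.1 0.02 0.03 0.05;0 0 0 0.1 0.02 0.03 0.05")

```text
time: 14.55
ee_pos: [0.6232, -0.0294, 0.2899]
orientation: [-0.001, 0.638, 0.77, -0.001]
force: [-6.7, -0.2, 0.6]
opening: 0.118
```

Call:
send_rows(steps="0 0 0 0 0 0 0.05;0 0 0 0 0 0 0.05;0 0 0 0 0 0 0.42;0 0 0 0 0 0 0.42;0 0 0 0 0 0 0.42;0 0 0 0 0 0 0.42;0 0 0 0 0 1 0.42;0 0 0 0 0 3 0.42;0 0 0 0 0 5 0.42;0 0 0 0 0 6 0.42")

```text
time: 15.38
ee_pos: [0.6249, -0.0294, 0.3538]
orientation: [0.002, 0.638, 0.77, 0.001]
force: [0.4, -0.7, -0.0]
opening: 0.417
```

```bash
python3 - <<'E'
from workcell import r, imaging
from h import *
print(r.sense()["ee_pos"],r.sense()["opening"],r.sense()["force"])
f=imaging.grab_frame("side"); np.savez("side3.npz",**f); crop(f,240,310,130,215,7,"pics/s19.png")
g=imaging.grab_frame("top"); np.savez("top3.npz",**g); crop(g,200,320,150,260,6,"pics/t19.png")
E
```

```text
[ 0.62490833 -0.02935579  0.35383235] 0.4169360762518461 [ 0.39814553 -0.67139567 -0.00555211]
```

View pics/s19.png

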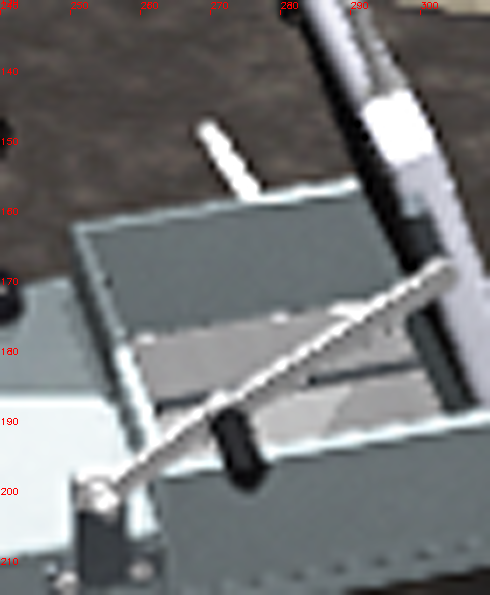

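View pics/t19.png

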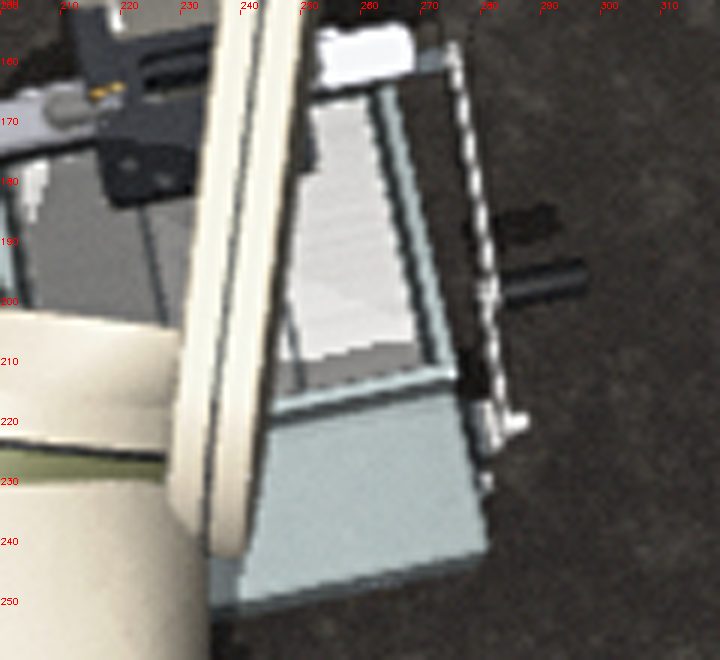

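```bash
python3 - <<'E'
from h import *
s=load("side3.npz");t=load("top3.npz")
P,e=tri(t,(290.5,196.8),s,(273.6,194)); print(P,e)
c,sn=np.cos(YAW),np.sin(YAW); d=P-H; print("cham",d[0]*c+d[1]*sn+.1,-d[0]*sn+d[1]*c)
print("on z142", onz(t,290.5,196.8,.142), onz(t,284,198.2,.142),onz(t,297,195.3,.142))
Q=H+(-.13)*np.array([c,sn,0])-.148*np.array([-sn,c,0]); print("pred",Q)
E
```

```text
[ 0.57818608 -0.18370579  0.14192442] 0.00043028869760384836
cham -0.02447471570251039 -0.14233611987905218
on z142 [ 0.57838728 -0.18367398  0.142     ] [ 0.57463876 -0.16602584  0.142     ] [ 0.58241848 -0.20135225  0.142     ]
pred [ 0.57383149 -0.1903123   0.105     ]
```

Call:
send_rows(steps="0 0 0 -1.4 -4 0 0;0 0 0 -2.8 -8 0 0;1.2 -6.5 0 -4.2 -12 0 0;2.4 -13 0 -5.7 -16.3 0 0;3.8 -19.6 0 -5.7 -16.3 0 0;3.8 -19.6 0 -5.7 -16.3 -3 0;3.8 -19.6 0 -5.7 -16.3 -7 0;3.8 -19.6 0 -5.7 -16.3 -11 0;3.8 -19.6 0 -5.7 -16.3 -14.5 0;3.8 -19.6 0 -5.7 -16.3 -16.5 0;3.8 -19.6 0 -5.7 -16.3 -16.5 0")

```text
time: 16.4
ee_pos: [0.5631, -0.1901, 0.1768]
orientation: [0.104, 0.629, 0.758, 0.133]
force: [-0.7, 0.7, -0.7]
opening: 0.005
```

```bash
python3 - <<'E'
from workcell import r, imaging
from h import *
print(r.sense()["ee_pos"],r.sense()["opening"],r.sense()["force"],r.sense()["orientation"])
f=imaging.grab_frame("side"); np.savez("side4.npz",**f); crop(f,225,325,100,215,6,"pics/s20.png")
g=imaging.grab_frame("top"); np.savez("top4.npz",**g); crop(g,200,320,150,260,6,"pics/t20.png")
E
```

```text
[ 0.56313169 -0.19011698  0.17679683] 0.005185847205254998 [-0.68892757  0.73121243 -0.69661492] [0.10434043 0.62945347 0.75842925 0.13299054]
```

View pics/s20.png

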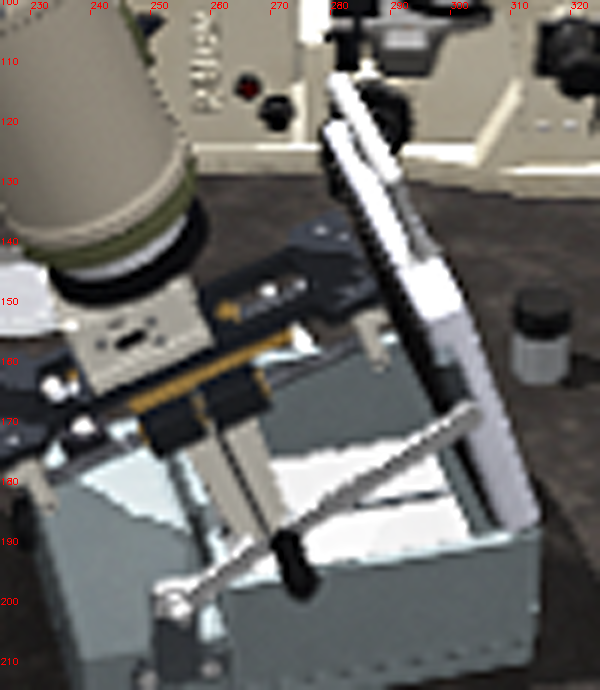

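```bash
python3 - <<'E'
from h import *
s=load("side4.npz");t=load("top4.npz")
print(proj(s,(.5631,-.1901,.1768)),proj(t,(.5631,-.1901,.1768)))
P,e=tri(t,(290.5,196.8),s,(273.6,194)); print(proj(s,P))
E
```

```text
(np.float64(268.4776443643171), np.float64(186.22543769683816)) (np.float64(294.21684362957603), np.float64(199.42421961434192))
(np.float64(273.66976370309476), np.float64(193.97915608987574))
```

View pics/t20.png

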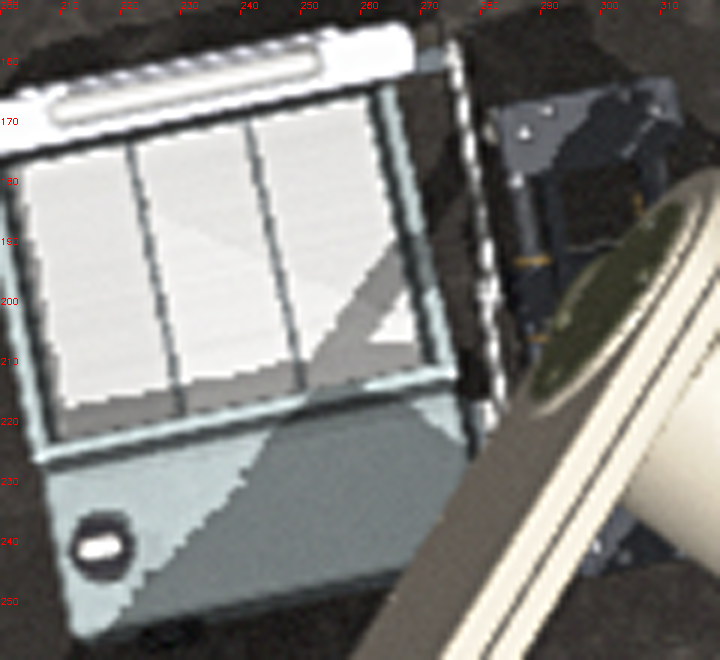

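Call:
send_rows(steps="0 0 0 0.4 0 -0.8 0;0 0 0 0.8 0.05 -1.5 0;0 0 0 1.1 0.1 -2.1 0;0 0 0 1.1 0.1 -2.1 0;0 0 0 1.1 0.1 -2.1 0")

```text
time: 16.92
ee_pos: [0.5783, -0.191, 0.1638]
orientation: [0.11, 0.628, 0.759, 0.134]
force: [0.8, -0.0, 0.4]
opening: 0.003
```

Call:
send_rows(steps="0 0 0 0.08 0 -0.2 0;0 0 0 0.08 0 -0.2 0")

```text
time: 17.08
ee_pos: [0.5792, -0.1913, 0.1622]
orientation: [0.11, 0.628, 0.758, 0.134]
force: [-0.2, -0.2, -0.1]
opening: 0.006
```

Call:
send_rows(steps="0 0 0 0.06 0 -0.15 0;0 0 0 0.06 0 -0.15 0")

```text
time: 17.25
ee_pos: [0.5796, -0.1913, 0.1605]
orientation: [0.11, 0.628, 0.758, 0.134]
force: [-0.3, 1.7, -0.4]
opening: 0.003
```

```bash
python3 - <<'E'
from workcell import r, imaging
from h import *
print(r.sense()["ee_pos"],r.sense()["opening"],r.sense()["force"])
f=imaging.grab_frame("side"); crop(f,240,320,140,220,8,"pics/s21.png")
E
```

```text
[ 0.57960195 -0.19130725  0.16051579] 0.002589657293875422 [-0.31152956  1.70037688 -0.35863114]
```

View pics/s21.png

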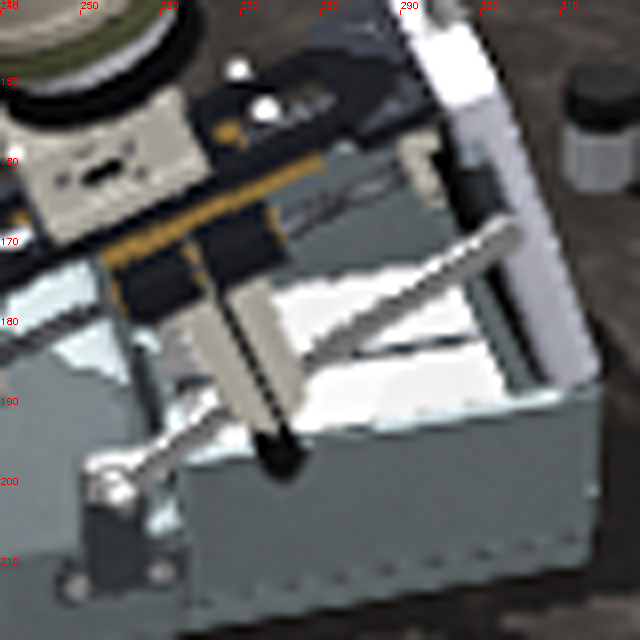

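Call:
send_rows(steps="0 0 0 0 0.05 -0.3 0;0 0 0 0 0.05 -0.6 0;0 0 0 0 0.05 -0.6 0")

```text
time: 17.55
ee_pos: [0.5791, -0.1905, 0.1536]
orientation: [0.109, 0.628, 0.758, 0.134]
force: [0.3, 0.4, -0.0]
opening: 0.011
```

Call:
send_rows(steps="0 0 0 0 0 -0.15 0;0 0 0 0 0 -0.15 0")

```text
time: 17.72
ee_pos: [0.5794, -0.1907, 0.1526]
orientation: [0.11, 0.628, 0.758, 0.134]
force: [0.4, 0.1, -0.5]
opening: 0.002
```

Call:
send_rows(steps="0 0 0 0 0 -0.15 0;0 0 0 0 0 -0.15 0")

```text
time: 17.88
ee_pos: [0.5795, -0.1908, 0.1514]
orientation: [0.11, 0.628, 0.758, 0.134]
force: [0.7, -0.2, 0.1]
opening: 0.005
```

Call:
send_rows(steps="0 0 0 0 0 -0.15 0;0 0 0 0 0 -0.15 0")

```text
time: 18.05
ee_pos: [0.5796, -0.1908, 0.1499]
orientation: [0.11, 0.628, 0.758, 0.134]
force: [-0.6, -0.6, -0.3]
opening: 0.006
```

Contact should be close. I'll continue in small steps.

Call:
send_rows(steps="0 0 0 0.03 0 -0.15 0;0 0 0 0.03 0 -0.15 0")

```text
time: 18.22
ee_pos: [0.5799, -0.1908, 0.1484]
orientation: [0.11, 0.628, 0.758, 0.134]
force: [-1.1, -0.5, 0.3]
opening: 0.008
```

Call:
send_rows(steps="0 0 0 0.03 0 -0.15 0;0 0 0 0.03 0 -0.15 0")

```text
time: 18.38
ee_pos: [0.5802, -0.1908, 0.1469]
orientation: [0.11, 0.628, 0.758, 0.134]
force: [0.5, -0.2, 0.3]
opening: 0.003
```

Call:
send_rows(steps="0 0 0 0.05 0 -0.15 0;0 0 0 0.05 0 -0.15 0")

```text
time: 18.55
ee_pos: [0.5807, -0.1908, 0.1454]
orientation: [0.11, 0.628, 0.758, 0.134]
force: [0.0, -0.1, 1.1]
opening: 0.0
```

```bash
python3 - <<'E'
from workcell import r, imaging
from h import *
print(r.sense()["ee_pos"],r.sense()["opening"],r.sense()["force"])
f=imaging.grab_frame("side"); crop(f,240,320,140,220,8,"pics/s22.png")
E
```

```text
[ 0.58073005 -0.19080049  0.14539768] 3.499572697021802e-05 [ 0.01389284 -0.09534175  1.11975275]
```

View pics/s22.png

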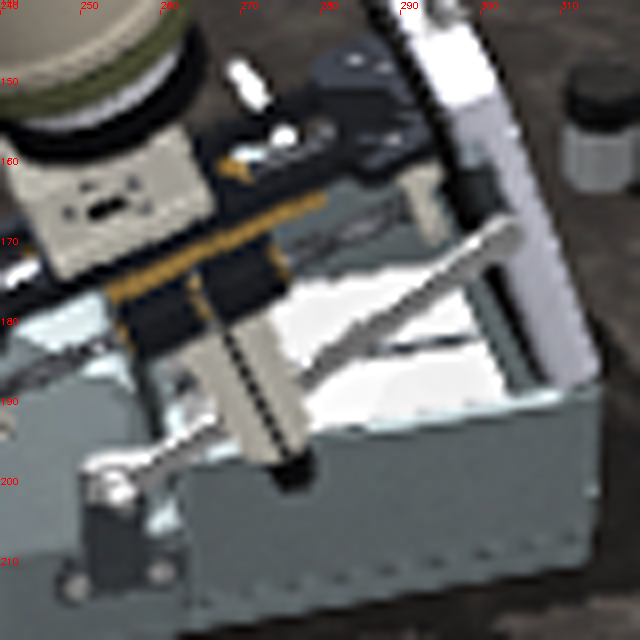

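Call:
send_rows(steps="0 0 0 0.08 0.01 -0.2 0;0 0 0 0.08 0.01 -0.2 0")

```text
time: 18.77
ee_pos: [0.5816, -0.1907, 0.1434]
orientation: [0.11, 0.628, 0.758, 0.134]
force: [0.2, -0.2, 1.2]
opening: 0.003
```

Call:
send_rows(steps="0 0 0 0.08 0.01 -0.2 0;0 0 0 0.08 0.01 -0.2 0")

```text
time: 18.93
ee_pos: [0.5824, -0.1905, 0.1413]
orientation: [0.11, 0.628, 0.758, 0.134]
force: [0.7, -0.2, 2.6]
opening: 0.005
```

Call:
send_rows(steps="0 0 0 0.08 0.01 -0.2 0;0 0 0 0.08 0.01 -0.2 0")

```text
time: 19.1
ee_pos: [0.5831, -0.1905, 0.1393]
orientation: [0.11, 0.628, 0.758, 0.134]
force: [-0.0, 0.2, 1.7]
opening: 0.004
```

```bash
python3 - <<'E'
from workcell import r, imaging
from h import *
print(r.sense()["ee_pos"],r.sense()["opening"],r.sense()["force"])
f=imaging.grab_frame("side"); crop(f,240,320,140,220,8,"pics/s23.png")
E
```

```text
[ 0.58314853 -0.19046252  0.13929212] 0.0038729145172796448 [-0.03503228  0.1833519   1.72306108]
```

View pics/s23.png

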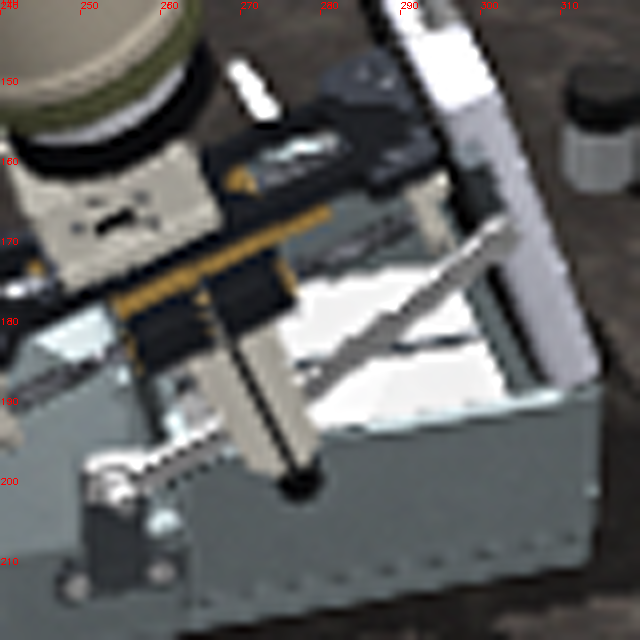

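Call:
send_rows(steps="0 0 0 0.06 0.01 -0.2 0;0 0 0 0.12 0.02 -0.4 0;0 0 0 0.12 0.02 -0.4 0")

```text
time: 19.4
ee_pos: [0.5844, -0.1903, 0.1353]
orientation: [0.11, 0.628, 0.758, 0.134]
force: [0.4, 0.0, 1.8]
opening: 0.002
```

Call:
send_rows(steps="0 0 0 0.06 0.01 -0.2 0;0 0 0 0.12 0.02 -0.4 0;0 0 0 0.12 0.02 -0.4 0")

```text
time: 19.65
ee_pos: [0.5855, -0.1901, 0.1313]
orientation: [0.11, 0.628, 0.758, 0.134]
force: [1.2, -0.9, 2.6]
opening: 0.008
```

```bash
python3 - <<'E'
from workcell import r, imaging
from h import *
print(r.sense()["ee_pos"],r.sense()["opening"],r.sense()["force"])
f=imaging.grab_frame("side"); crop(f,240,320,140,220,8,"pics/s24.png")
g=imaging.grab_frame("top"); crop(g,200,320,150,260,6,"pics/t24.png")
E
```

```text
[ 0.58554121 -0.19012404  0.13126664] 0.007712725975910035 [ 1.15758037 -0.85334493  2.59759067]
```

View pics/s24.png

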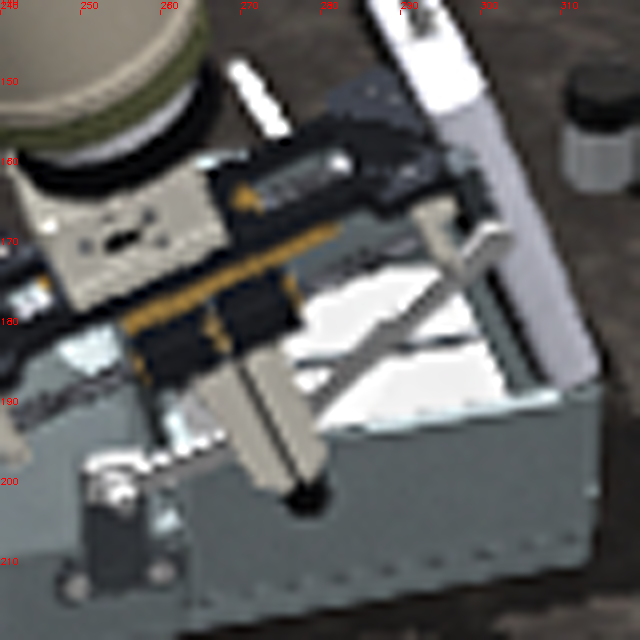

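View pics/t24.png

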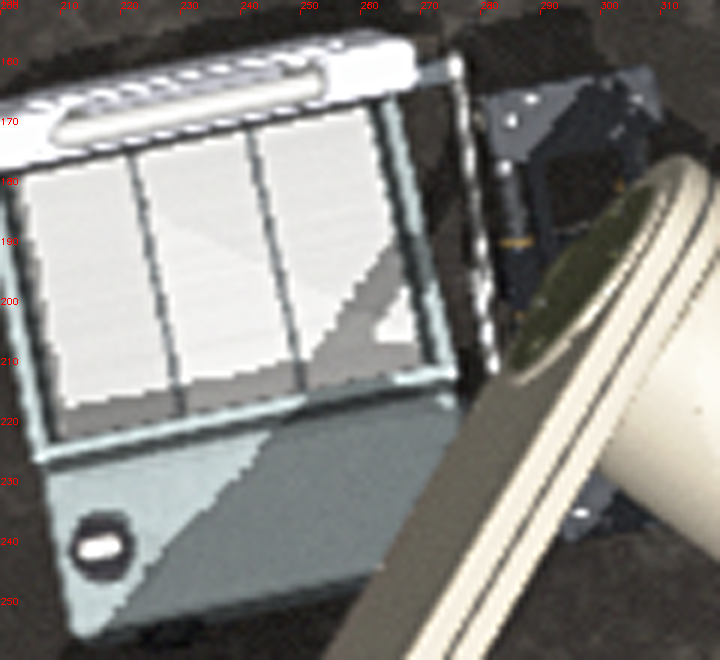

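Call:
send_rows(steps="0 0 0 0.05 0.01 -0.2 0;0 0 0 0.1 0.02 -0.4 0;0 0 0 0.1 0.02 -0.4 0")

```text
time: 20.0
ee_pos: [0.5865, -0.1899, 0.1273]
orientation: [0.11, 0.628, 0.758, 0.134]
force: [1.3, 0.4, 3.2]
opening: 0.004
```

Call:
send_rows(steps="0 0 0 0.04 0.01 -0.2 0;0 0 0 0.08 0.02 -0.4 0;0 0 0 0.08 0.02 -0.4 0")

```text
time: 20.25
ee_pos: [0.5873, -0.1897, 0.1232]
orientation: [0.11, 0.628, 0.758, 0.134]
force: [1.1, -0.8, 2.9]
opening: 0.007
```

Call:
send_rows(steps="0 0 0 0.04 0.01 -0.2 0;0 0 0 0.08 0.02 -0.4 0;0 0 0 0.08 0.02 -0.4 0")

```text
time: 20.5
ee_pos: [0.588, -0.1895, 0.1191]
orientation: [0.11, 0.628, 0.758, 0.134]
force: [0.6, -0.7, 3.4]
opening: 0.001
```

```bash
python3 - <<'E'
from workcell import r, imaging
from h import *
print(r.sense()["ee_pos"],r.sense()["opening"],r.sense()["force"])
f=imaging.grab_frame("side"); crop(f,240,320,140,220,8,"pics/s25.png")
E
```

```text
[ 0.58797341 -0.18951591  0.11909617] 0.001092717072829048 [ 0.5662753  -0.72857346  3.40642338]
```

View pics/s25.png

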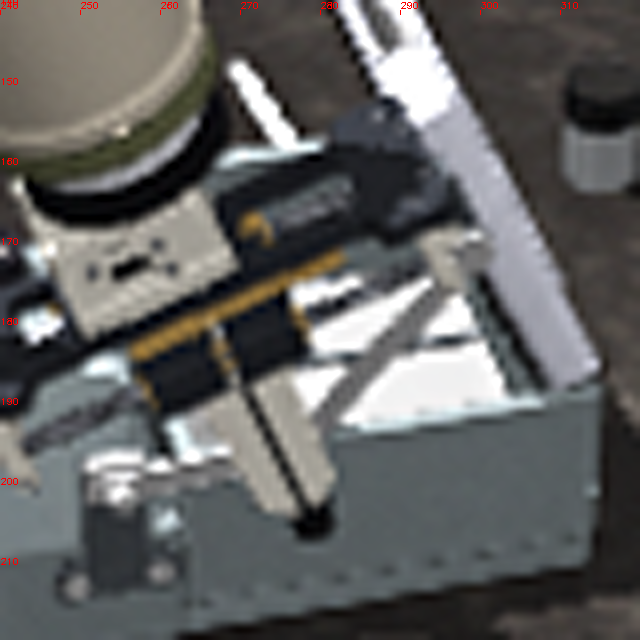

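Call:
send_rows(steps="0 0 0 0 0 0 0;0 0 0 -0.5 -0.1 1 0;0 0 0 -1.2 -0.6 3 0;0 0 0 -2 -1 6 0;0 0 0 -2 -1 10 0;0 0 0 -2 -1 14 0;0 0 0 -2 -1 18 0;0 0 0 -2 -1 20 0;-1.2 6.5 0 -2 -1 21 0;-2.5 13 0 -2 -1 21 0;-3.8 19.6 0 -2 -1 21 0;-3.8 19.6 0 -2 -1 21 0")

```text
time: 21.55
ee_pos: [0.5687, -0.1986, 0.3256]
orientation: [-0.006, 0.637, 0.77, -0.004]
force: [0.8, -0.4, -2.8]
opening: 0.003
```

```bash
python3 - <<'E'
from workcell import r, imaging
from h import *
print(r.sense()["ee_pos"],r.sense()["opening"],r.sense()["force"],r.sense()["orientation"])
f=imaging.grab_frame("side"); np.savez("side5.npz",**f);crop(f,225,325,100,220,6,"pics/s26.png")
g=imaging.grab_frame("top"); np.savez("top5.npz",**g); crop(g,200,320,150,260,6,"pics/t26.png")
E
```

```text
[ 0.56869938 -0.19855107  0.3255747 ] 0.003032801624210756 [ 0.82064512 -0.38738782 -2.82585062] [-0.00555116  0.63747261  0.7704449  -0.00353589]
```

View pics/s26.png

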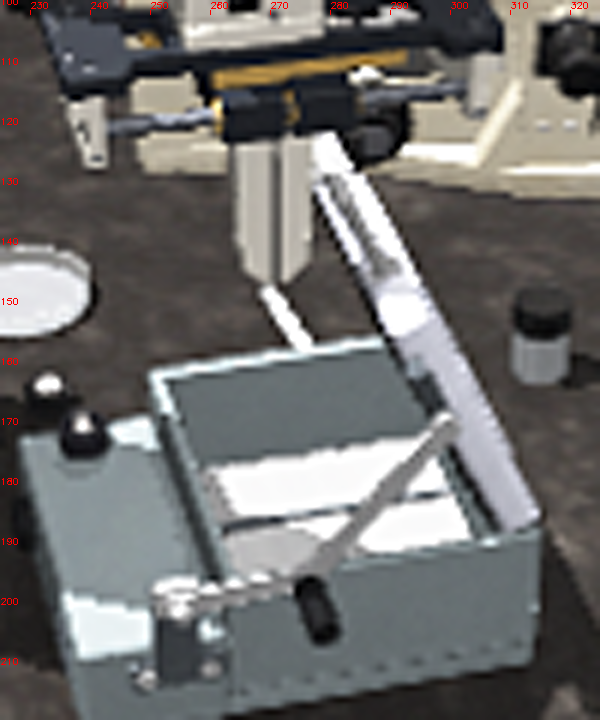

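View pics/t26.png

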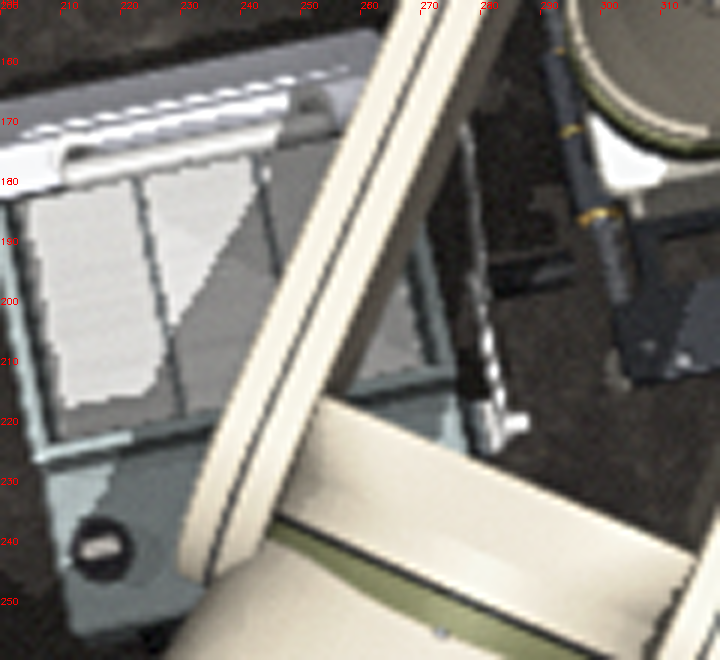

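```bash
python3 - <<'E'
from h import *
t=load("top5.npz")
for p in [(211.5,178.5),(229,175.3),(246,172.5)]:
    P=onz(t,*p,.297); d=P-H; print(P, "x'",d[0]*np.cos(YAW)+d[1]*np.sin(YAW)+.1)
for th in (1.0,1.05,1.1,1.15): print(th, .1-.2003*np.cos(th+.055), .105+.2003*np.sin(th+.055))
E
```

```text
[0.58793279 0.0158555  0.297     ] x' 0.022832286589507686
[ 0.59548372 -0.02549792  0.297     ] x' 0.022427239923782247
[ 0.60207776 -0.06580452  0.297     ] x' 0.021280525885966614
1.0 0.0012064856389549239 0.2792410156082487
1.05 0.010038373019551974 0.2839608774873177
1.1 0.019095117616490492 0.2882334303736916
1.15 0.02835408228493952 0.29204799511025714
```

Call:
send_rows(steps="0 0 0 0 0 2 0.42;0 0 0 0.7 4.1 2 0.42;0 0 0 1.4 8.2 2 0.42;0 0 0 2 12.3 2 0.42;0 0 0 2.7 16.4 2 0.42;0 0 0 2.7 16.4 2 0.42;0 0 0 2.7 16.4 2 0.42")

```text
time: 22.23
ee_pos: [0.5943, -0.0338, 0.3512]
orientation: [0.001, 0.637, 0.771, 0.001]
force: [1.0, -1.2, -0.0]
opening: 0.412
```

```bash
python3 - <<'E'
from workcell import r, imaging
from h import *
print(r.sense()["ee_pos"],r.sense()["opening"],r.sense()["force"],r.sense()["orientation"])
f=imaging.grab_frame("side"); crop(f,225,325,80,200,6,"pics/s27.png")
E
```

```text
[ 0.59432538 -0.03378695  0.35116555] 0.4122638395866483 [ 1.0498159  -1.17518305 -0.01548385] [0.00120281 0.63680539 0.77102236 0.00140361]
```

View pics/s27.png

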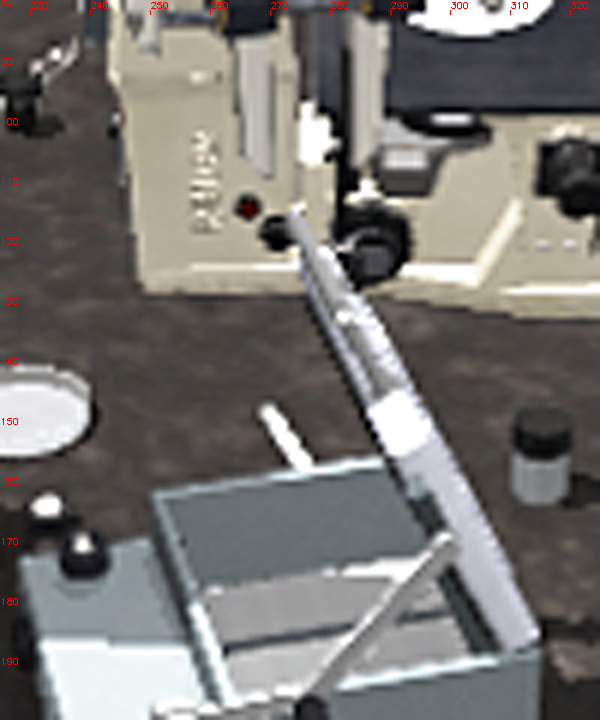

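Call:
send_rows(steps="0 0 0 0.1 0 -3 0.42;0 0 0 0.1 0 -5.5 0.42;0 0 0 0.1 0 -7 0.42;0 0 0 0.1 0 -7 0.42;0 0 0 0.1 0 -7 0.42")

```text
time: 22.7
ee_pos: [0.5951, -0.0372, 0.2794]
orientation: [-0.0, 0.639, 0.769, -0.0]
force: [0.4, 0.1, -0.4]
opening: 0.425
```

Call:
send_rows(steps="0 0 0 0 0 0 0.05;0 0 0 0 0 0 0.05;0 0 0 0 0 0 0.05;0 0 0 0 0 0 0.05;0 0 0 0 0 0 0.05;0 0 0 0 0 0 0.05", newtons=20)

```text
time: 23.2
ee_pos: [0.5967, -0.0356, 0.2803]
orientation: [0.001, 0.638, 0.77, 0.0]
force: [1.8, -0.1, 0.8]
opening: 0.121
```

Call:
send_rows(steps="0 0 0 -0.58 -0.11 -0.27 0.05;0 0 0 -1.16 -0.22 -0.56 0.05;0 0 0 -2.02 -0.39 -1.05 0.05;0 0 0 -2.02 -0.39 -1.05 0.05")

```text
time: 23.53
ee_pos: [0.574, -0.0397, 0.2683]
orientation: [-0.001, 0.638, 0.77, -0.001]
force: [-3.9, -2.1, 0.5]
opening: 0.119
```

```bash
python3 - <<'E'
from workcell import r, imaging
from h import *
print(r.sense()["ee_pos"],r.sense()["opening"],r.sense()["force"],r.sense()["orientation"])
f=imaging.grab_frame("side"); crop(f,225,325,100,220,6,"pics/s28.png")
E
```

```text
[ 0.57400108 -0.03971082  0.268348  ] 0.1193273529513508 [-3.88870069 -2.11848908  0.54619442] [-0.00080207  0.63812667  0.76993053 -0.00083431]
```

View pics/s28.png

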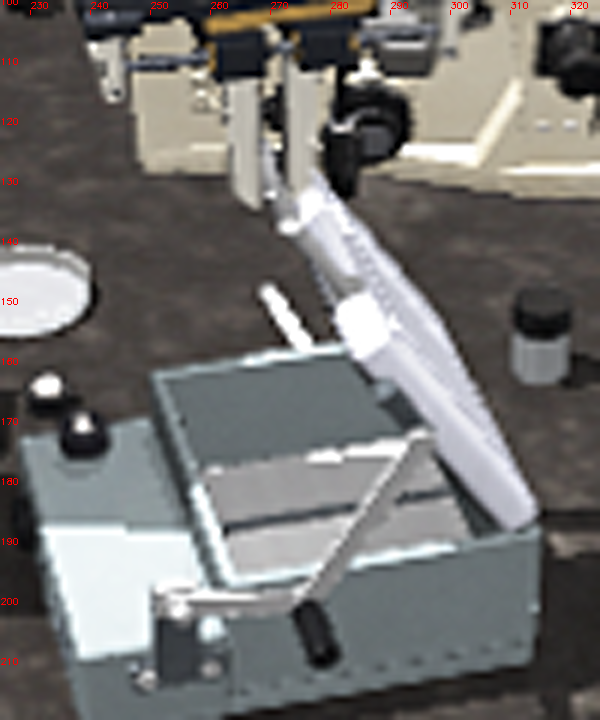

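Call:
send_rows(steps="0 0 0 -0.85 -0.16 -0.51 0.05;0 0 0 -1.66 -0.32 -1.07 0.05;0 0 0 -2.45 -0.47 -1.67 0.05;0 0 0 -3.21 -0.61 -2.31 0.05;0 0 0 -3.93 -0.75 -2.98 0.05;0 0 0 -4.63 -0.89 -3.69 0.05;0 0 0 -5.28 -1.01 -4.44 0.05;0 0 0 -5.9 -1.13 -5.22 0.05;0 0 0 -6.48 -1.24 -6.03 0.05;0 0 0 -7.02 -1.35 -6.87 0.05;0 0 0 -7.02 -1.35 -6.87 0.05")

```text
time: 24.5
ee_pos: [0.5042, -0.0528, 0.198]
orientation: [-0.001, 0.638, 0.77, -0.001]
force: [3.5, -0.2, -8.5]
opening: 0.121
```

Call:
send_rows(steps="0 0 0 -0.5 -0.09 -0.9 0.05;0 0 0 -0.95 -0.18 -1.8 0.05;0 0 0 -1.36 -0.26 -2.7 0.05;0 0 0 -1.72 -0.33 -3.6 0.05;0 0 0 -2.04 -0.39 -4.54 0.05;0 0 0 -2.31 -0.44 -5.5 0.05;0 0 0 -2.54 -0.49 -6.47 0.05;0 0 0 -2.71 -0.52 -7.46 0.05;0 0 0 -2.8 -0.54 -8.3 0.05;0 0 0 -2.8 -0.54 -8.3 0.05")

```text
time: 25.33
ee_pos: [0.4774, -0.0582, 0.1151]
orientation: [-0.0, 0.638, 0.77, 0.0]
force: [8.6, 2.9, -6.6]
opening: 0.12
```

Call:
send_rows(steps="0 0 0 -0.05 -0.01 -0.3 0.05;0 0 0 -0.05 -0.01 -0.6 0.05;0 0 0 -0.05 -0.01 -0.9 0.05;0 0 0 -0.05 -0.01 -1.0 0.05;0 0 0 -0.05 -0.01 -1.0 0.05")

```text
time: 25.75
ee_pos: [0.4771, -0.0585, 0.1078]
orientation: [-0.0, 0.638, 0.77, -0.0]
force: [-1.2, 4.2, 8.2]
opening: 0.122
```

Call:
send_rows(steps="0 0 0 0 0 -0.1 0.05;0 0 0 0 0 -0.1 0.05;0 0 0 0 0 -0.1 0.05")

```text
time: 26.0
ee_pos: [0.4771, -0.0585, 0.1077]
orientation: [0.0, 0.638, 0.77, -0.0]
force: [-5.7, 3.9, 16.5]
opening: 0.122
```

```bash
python3 - <<'E'
from workcell import r, imaging
from h import *
print(r.sense()["ee_pos"],r.sense()["opening"],r.sense()["force"],r.sense()["orientation"])
f=imaging.grab_frame("side"); crop(f,215,335,130,230,6,"pics/s29.png")
E
```

```text
[ 0.47714453 -0.05854381  0.10768805] 0.12234415769880835 [-5.74697702  3.91276206 16.5220368 ] [ 6.08383700e-05  6.37985940e-01  7.70047986e-01 -1.90958309e-04]
```

View pics/s29.png

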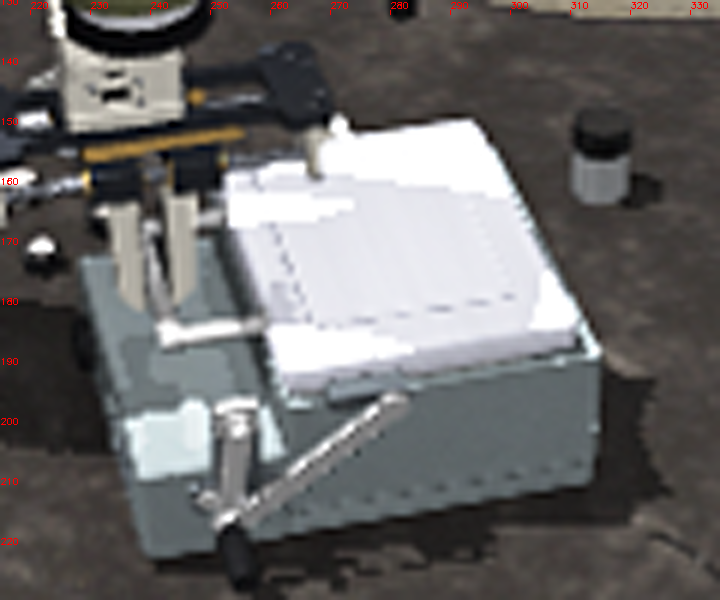

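The lid matches the start picture (bar end (243,186), knob (254,223)) and meets a stiff stop. I'll relax, open and withdraw straight up.

Call:
send_rows(steps="0 0 0 0 0 0.15 0.05;0 0 0 0 0 0.15 0.42;0 0 0 0 0 0.15 0.42;0 0 0 0 0 0.15 0.42;0 0 0 0 0 0.15 0.42;0 0 0 0 0 0.15 0.42;0 0 0 0 0 2 0.42;0 0 0 0 0 5 0.42;0 0 0 0 0 8 0.42;0 0 0 0 0 12 0.42;0 0 0 0 0 12 0.42;0 0 0 0 0 12 0.42")

```text
time: 27.05
ee_pos: [0.479, -0.0589, 0.2295]
orientation: [0.003, 0.638, 0.77, 0.001]
force: [-0.4, -0.9, 0.4]
opening: 0.422
```

```bash
python3 - <<'E'
from workcell import r, imaging
from h import *
print(r.sense()["ee_pos"],r.sense()["opening"],r.sense()["force"],r.sense()["time"])
f=imaging.grab_frame("side"); np.savez("side6.npz",**f);crop(f,215,335,130,230,6,"pics/s30.png")
s=load("side0.npz"); d=cv2.absdiff(f["img"],s["img"]); cv2.imwrite("pics/diff.png",d)
a=cloud(s);b=cloud(f); 
for p in [(165,270),(175,290),(185,300),(158,260),(180,275)]: print(a[p],b[p])
E
```

```text
[ 0.47900635 -0.05891308  0.22951094] 0.4221194586431253 [-0.35602674 -0.93649566  0.42250474] 27.05
[ 0.57406436 -0.01484699  0.12688643] [ 0.57410643 -0.01352959  0.12594585]
[ 0.63557211 -0.06874632  0.12360693] [ 0.6352406  -0.07253957  0.12645413]
[ 0.66249303 -0.12228071  0.12381764] [ 0.66304642 -0.11752986  0.12007686]
[0.54232848 0.03209371 0.12367311] [0.5423302  0.03242865 0.12344215]
[ 0.58621227 -0.10003471  0.129636  ] [ 0.58664647 -0.09045825  0.12229714]
```

View pics/s30.png

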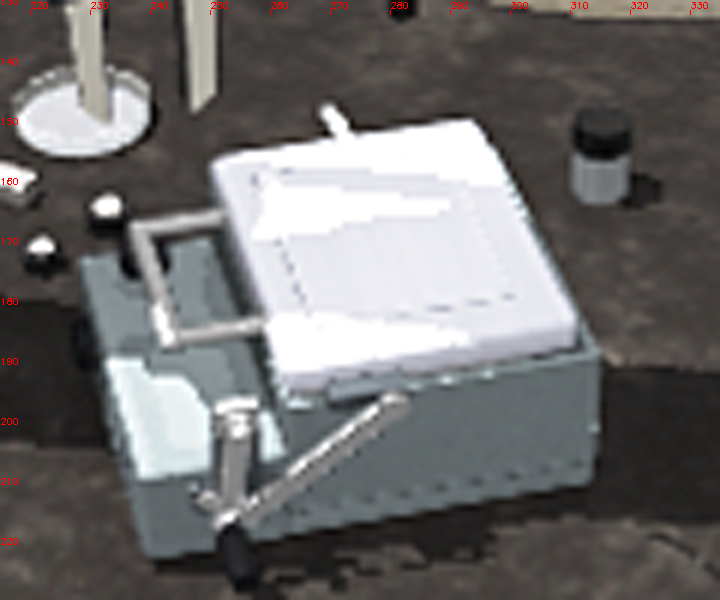

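View pics/diff.png

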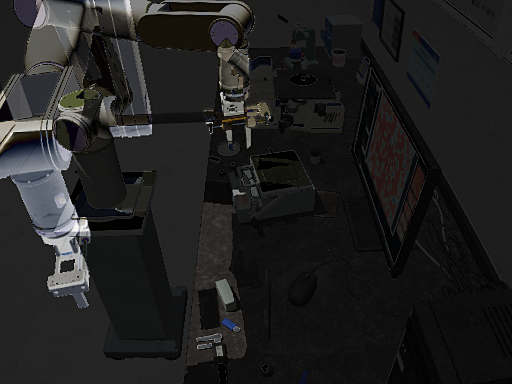

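```bash
python3 - <<'E'
from h import *
a=load("side0.npz")["img"];b=load("side6.npz")["img"]
g=lambda i:cv2.Canny(cv2.resize(cv2.cvtColor(i,cv2.COLOR_BGR2GRAY),None,fx=4,fy=4,interpolation=cv2.INTER_CUBIC),60,160).astype(np.float32)
def gg(i):
    x=cv2.GaussianBlur(g(i),(0,0),3); return x
for n,(u0,u1,v0,v1) in dict(handle=(236,262,163,192),lidfront=(248,290,155,200),knob=(248,262,205,232)).items():
    A=gg(a[v0:v1,u0:u1]);B=gg(b[v0:v1,u0:u1]); s,r=cv2.phaseCorrelate(A,B,cv2.createHanningWindow(A.shape[::-1],cv2.CV_32F)); print(n,np.array(s)/4,r)
E
```

```text
handle [0.16585548 0.13406576] 0.12085311559983242
lidfront [-0.00959539 -0.15207793] 0.14544212176475996
knob [-0.03074262 -0.04817886] 0.8285486801171008
```

```bash
python3 - <<'E'
from workcell import r
print(r.close_job()); s=r.sense(); print(s["time"],s["ee_pos"],s["force"])
E
```

```text
the job is handed in; nothing more can be done
None
the job is handed in; nothing more can be done
```

I ran the full check on the stay and handed the job in at about 27 s; no verdict was reported. The knee and lid values are my readings from pictures and forces, since the joints could not be read directly.

- **Lock:** I raised the lid by its bar until the stay pulled straight (stop at about 1.24 rad), then let it down about 34 mm at the handle. The knee sat about 54° over centre, against a nominal 50°. The lid stood with the fingers open for about 0.9 s, with the force reading zero.
- **Ease up and fold:** I raised the lid back to straight with about 7 N at the handle, let go, and pressed the knob down. The press never read above about 3.5 N, and the knee folded to an estimated 1.65 rad with the lid still above 1 rad.
- **Close:** I lowered the lid in the grip until it was shut and pressed it to about 16 N to confirm it was seated. Then I released it and withdrew straight up.

**Last checks:** The lid front, handle and knob are within 0.2 px of the start picture. That match was strong for the knob but weak for the lid and handle because the lighting had changed. The force with the hand clear was about 1 N, which is sensor noise. I saw no object moved around the chamber, though I did not measure each one separately.

**Disagreements:**
- The let-down to the lock was about 34 mm, against the 25 to 32 mm given. It included pressing slightly into the stop.
- With the lid shut, the gripper sat 4 to 5 mm higher than at the first grip. I put this down to gripping the bar at a different height, because the pictures show the lid fully shut.

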